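# Kit four tube and profile pieces into the outline tray

## Task

Kit the four hollow steel pieces (round tube, hexagonal tube, square tube and U-channel) in the tray: set each one down gently, upright, centred on the black outline of its own cross-section. Leave the solid round slug and the solid square slug standing where they are on the table.

Things in the scene. Friction and masses are not known exactly. Their poses are not given: they have to be found in the camera images.
- pipe_center (a point): Piece to be kitted: a round tube, 42 mm outside, 28 mm bore; it can be gripped across any diameter. Bright steel, 50 mm tall, standing upright on the table at the start. The point is the middle of its 50 mm height, in plan the centre of its outer shape; its z axis is up. About 240 g.
- hex_center (a point): Piece to be kitted: a hexagonal tube, 38 mm across the flats, wall 7 mm (open through the middle); two of its flats face its own +y and -y, the others at 60 degrees to these, so 38 mm between flats along its y axis. Bright steel, 50 mm tall, standing upright on the table at the start. The point is the middle of its 50 mm height, in plan the centre of its outer shape; its z axis is up. About 290 g.
- square_center (a point): Piece to be kitted: a square tube, 40 x 40 mm outside, 28 x 28 mm opening; its sides are square to its own x and y axes. Bright steel, 50 mm tall, standing upright on the table at the start. The point is the middle of its 50 mm height, in plan the centre of its outer shape; its z axis is up. About 270 g.
- channel_center (a point): Piece to be kitted: a U-channel, 40 x 40 mm in plan with 7 mm walls; web on its own +x side, two flanges on the +y and -y sides (40 mm over the flanges along y), open towards its own -x; grip it across the flanges (along y). Bright steel, 50 mm tall, standing upright on the table at the start. The point is the middle of its 50 mm height, in plan the centre of its outer shape; its z axis is up. About 260 g.
- round_slug_center (a point): Look-alike that stays: a solid round bar slug, 42 mm diameter, no hole. Bright steel, 50 mm tall, standing upright on the table at the start. The point is the middle of its 50 mm height, in plan the centre of its outer shape; its z axis is up. About 500 g.
- square_slug_center (a point): Look-alike that stays: a solid square bar slug, 40 x 40 mm, no hole. Bright steel, 50 mm tall, standing upright on the table at the start. The point is the middle of its 50 mm height, in plan the centre of its outer shape; its z axis is up. About 550 g.
- bay_pipe_floor (a point): The bay whose white floor bears the black, full-size outline of a round ring (round tube). One of the four 94 x 94 mm bays, two by two, of a fixed grey steel tray, 200 x 200 mm. The point is the centre of the outline, on the bay's floor, 7 mm above the table; z is up and x and y lie along the tray's walls. The outer walls and the dividers (4 mm thick) rise to 16 mm above the table, so 9 mm above the bay floor; neighbouring bay centres are 96 mm apart.
- bay_hex_floor (a point): The bay whose white floor bears the black, full-size outline of a hexagonal ring (hexagonal tube). One of the four 94 x 94 mm bays, two by two, of a fixed grey steel tray, 200 x 200 mm. The point is the centre of the outline, on the bay's floor, 7 mm above the table; z is up and x and y lie along the tray's walls. The outer walls and the dividers (4 mm thick) rise to 16 mm above the table, so 9 mm above the bay floor; neighbouring bay centres are 96 mm apart.
- bay_square_floor (a point): The bay whose white floor bears the black, full-size outline of a square ring (square tube). One of the four 94 x 94 mm bays, two by two, of a fixed grey steel tray, 200 x 200 mm. The point is the centre of the outline, on the bay's floor, 7 mm above the table; z is up and x and y lie along the tray's walls. The outer walls and the dividers (4 mm thick) rise to 16 mm above the table, so 9 mm above the bay floor; neighbouring bay centres are 96 mm apart.
- bay_channel_floor (a point): The bay whose white floor bears the black, full-size outline of a U, open towards the bay's own -x (U-channel). One of the four 94 x 94 mm bays, two by two, of a fixed grey steel tray, 200 x 200 mm. The point is the centre of the outline, on the bay's floor, 7 mm above the table; z is up and x and y lie along the tray's walls. The outer walls and the dividers (4 mm thick) rise to 16 mm above the table, so 9 mm above the bay floor; neighbouring bay centres are 96 mm apart.
There are look-alikes about, which are no part of the job. Leave any orange, purple or yellow look-alike of the part that bears channel_center alone.

How it is judged:
By the outcome, as a careful person would: the job done as asked, in the order asked, and still so for the second after the job is handed in, with the robot touching nothing.
It also fails if it takes over 112 s, if anything falls off the work surface, if the arm or the gripper's body presses on something with over 40 N, if the wrist force passes 120 N, or if a joint passes its speed limit or range.

## Robot

A 7-joint arm with a two-finger parallel gripper is mounted at the origin on the work surface. World frame = base frame: x ahead of the robot, y to its left, z up, the work surface at z = 0. Lengths are in m, angles in rad, forces in N, time in s.
With the tool pointing down it reaches from about 0.35 to 0.9 m from the base axis. Payload 8.1 kg.
Tool frame: the origin (TCP) lies on the centre line of the jaws, within the pads' length; the fingertips stand 17 mm ahead of it and the grasp point (between the pads) lies 2 mm behind it (env.tip_reach is the distance from the TCP to the fingertips, in m); z points along the fingers, y is the direction in which the jaws open and shut (so a half turn about z gives the same grasp; the last joint's range is limited). The gripper opens to 92 mm and grips with 3 to 60 N. Pads are 19 mm wide; open, the fingers measure 130 mm over their backs; the gripper's body (75 mm by 190 mm) begins 47 mm behind the grasp point.
Start: joints at [-1.349, 0.434, 0.025, 1.573, -0.012, 1.134, -0.075], TCP at [0.199, 0.592, 0.21] pointing down, gripper open.
Joint ranges: [-2.62, 2.62], [-0.44, 2.09], [-1.27, 1.32], [0.08, 2.57], [-1.32, 4.46], [0.12, 2], [-2.74, 2.74]. Speed limits (rad/s): [2.22, 2.22, 3.01, 3.01, 3.14, 3.14, 3.14].

## Interface

Orientations are given as [roll, pitch, yaw] about the fixed x, y, z axes, in that order (R = Rz(yaw) Ry(pitch) Rx(roll)).
In Python, from plant import env gives the robot as it stands.
- The arm moves only by the tool move_arm, never from a script. Its argument "increments" is a list of rows, each an object of numbers: "claw": the gripper command: -1 is shut, 1 is fully open, values between are in proportion; "dx", "dy", "dz": the shift along the tool's x, y, z in mm; "twist": the turn about the tool's z in degrees. In form: [{"claw": .., "dx": .., "dy": .., "dz": .., "twist": ..}, ...]. A call has 1 to 5 rows; each row shifts and turns the commanded pose from where the row before left it, along the tool's axes as they then stand; what a row does not reach is not made up. A row lasts 1/10 s, in which the tool goes at most 50 mm and 8.59 degrees, less where a joint would pass 70% of its speed; a pose out of reach is approached as far as the arm can. A call with a gripper value outside its range is refused whole. The fingers move at their own pace and stop on an object; "grip_force" is the grip in N (left out, the last holds). Time passes only in rows, so rows that do not move let the fingers close. It gives the time, the measured TCP pose, the force and the opening at its end, in the units of the state.
- env.observe(): the state, without advancing time (a new reading comes with each control period).
- env.grab_frame(name): name is "side" or "top"; returns a dict with "image" (480x640x3 uint8, red, green, blue), "intrinsics" (3x3 intrinsics, pixels), "cam_to_world" (4x4, takes a point from camera to world coordinates). Camera axes: x right, y down, z forward; pixel columns grow to the right and rows downward; lengths in m; the calibration is good to about 2 mm. A picture is of the moment at which its call begins. There is no depth.
- env.close_job(): hands the job in, once; it reports no verdict.
The state is a dict: "clock": time; "joints": joint angles; "qd": joint speeds; "joint_efforts": joint torques, N m; "eef_pos": TCP position; "ee_rot": TCP orientation; "force": force on the tool from outside, world axes, zero at the start; "torque": the same for the moment, N m; "width": opening from 0.0 (shut) to 1.0 (fully open).
Only numpy, scipy, OpenCV 4.12 (cv2) and the standard library are available. Lean on these libraries where they do the work, as an engineer would, in place of code of your own. Each camera call takes 0.05 s, during which the arm holds its last target. There are 200 camera calls.

## Working session

There is one attempt and no reset: what is moved stays moved. The work goes in short steps, Python scripts to look and compute and a tool call to move; the robot and the scene stay as the last step left them, time stands still between calls to the robot, and variables do not carry over. Pictures are saved under pics/ and viewed, about 12 in all and at most 16, crops included, and the job is handed in when it is done.

Besides the shell and the picture viewer there is one more tool, called after ">>>" by a JSON object that holds its "api" and its "payload". move_arm: Moves the arm, as the interface text tells. Its arguments: {"type":"object","properties":{"increments":{"type":"array"},"grip_force":{"type":"number"}},"required":["increments"]}

```bash
mkdir -p pics; ls; cat > h.py <<'E'
import numpy as np, cv2
from plant import env
def grab(n):
    f=env.grab_frame(n); return f["image"],np.array(f["intrinsics"]),np.array(f["cam_to_world"])
def save(im,p,box=None,s=1):
    if box: im=im[box[1]:box[3],box[0]:box[2]]
    im=cv2.resize(im,None,fx=s,fy=s,interpolation=cv2.INTER_CUBIC)
    cv2.imwrite(p,im[...,::-1])
def ray(px,K,T,z):
    px=np.atleast_2d(px).astype(float)
    d=np.c_[(px[:,0]-K[0,2])/K[0,0],(px[:,1]-K[1,2])/K[1,1],np.ones(len(px))]@T[:3,:3].T
    o=T[:3,3]; return o+d*((z-o[2])/d[:,2])[:,None]
def proj(P,K,T):
    P=np.atleast_2d(P); c=(P-T[:3,3])@T[:3,:3]; u=c@K.T; return u[:,:2]/u[:,2:]
E
python3 - <<'E'
from h import *
for n in("top","side"):
    im,K,T=grab(n); save(im,f"pics/{n}0.png"); np.savez(f"{n}0.npz",im=im,K=K,T=T); print(n,K.round(1).tolist(),T.round(3).tolist())
print(env.observe(), env.tip_reach)
E
```

```text
pics
top [[558.5, 0.0, 315.8], [0.0, 558.5, 243.9], [0.0, 0.0, 1.0]] [[0.027, -0.981, 0.192, 0.295], [-0.999, -0.032, -0.023, 0.019], [0.029, -0.191, -0.981, 1.133], [0.0, 0.0, 0.0, 1.0]]
side [[556.5, 0.0, 322.8], [0.0, 556.5, 238.7], [0.0, 0.0, 1.0]] [[0.639, -0.478, 0.603, -0.281], [-0.769, -0.413, 0.488, -0.635], [0.016, -0.775, -0.631, 0.877], [0.0, 0.0, 0.0, 1.0]]
{'clock': 0.1, 'joints': array([-1.34860231,  0.43511402,  0.02499343,  1.57396216, -0.01162582,
        1.13402088, -0.07507989]), 'qd': array([ 0.00151583, -0.00056185, -0.00045575, -0.0013666 ,  0.00028907,
       -0.00115968,  0.00117294]), 'joint_efforts': array([ 2.93921083e-03, -6.69126391e+01,  9.87759791e-01, -3.15143859e+01,
       -6.04165345e-02,  3.74228158e-02,  6.07187098e-05]), 'eef_pos': array([0.19935105, 0.59186473, 0.2095651 ]), 'ee_rot': array([-3.14023794e+00,  1.08438337e-04,  2.81672093e+00]), 'force': array([ 0.06994366, -0.99566649,  0.18508122]), 'torque': array([ 0.03210085, -0.00374873,  0.00017665]), 'width': 0.9995351690048254} 0.017
```

View pics/top0.png

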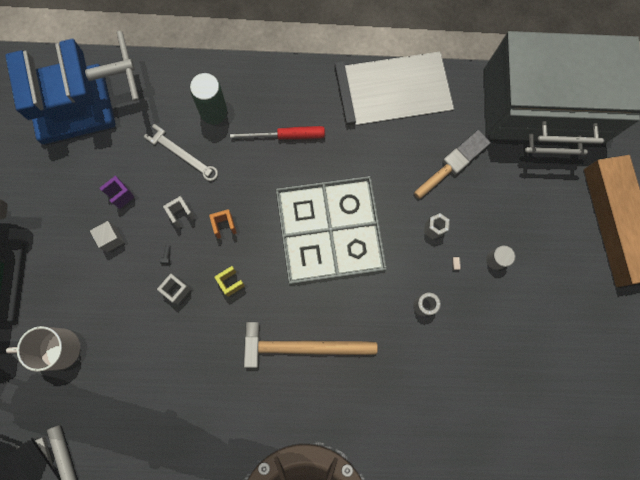

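View pics/side0.png

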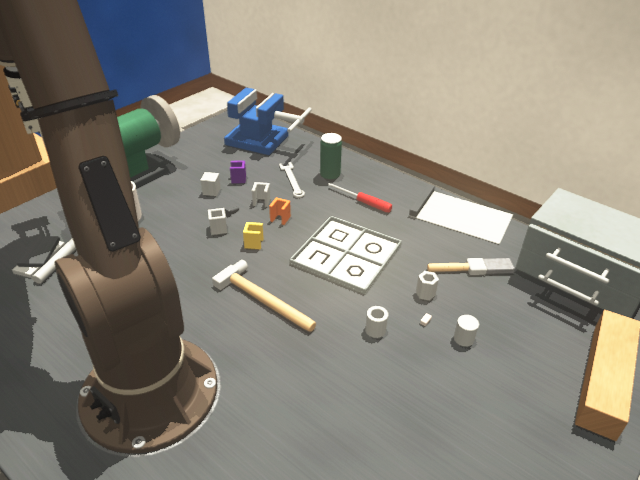

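The top view shows the tray at about (331,230). Its bays are square (304,210), ring (349,204), U (311,256) and hex (357,249).

- **Tubes:** hex tube at (439,225), round tube at (428,304), square tube at (173,289).
- **Channels:** steel U at (178,210), with orange (222,222), yellow (229,281) and purple (116,191) look-alikes.
- **Solid slugs:** round at (503,258) and square at (106,236).

I'll confirm these in enlarged crops.

```bash
python3 - <<'E'
from h import *
im=np.load("top0.npz")["im"]
save(im,"pics/c1.png",(90,165,250,315),5)
a=cv2.resize(im[170:290,270:392],None,fx=5,fy=5,interpolation=cv2.INTER_CUBIC)
save(a,"pics/c2.png")
save(im,"pics/c3.png",(405,205,520,325),5)
E
```

```text
(no output)
```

View pics/c1.png

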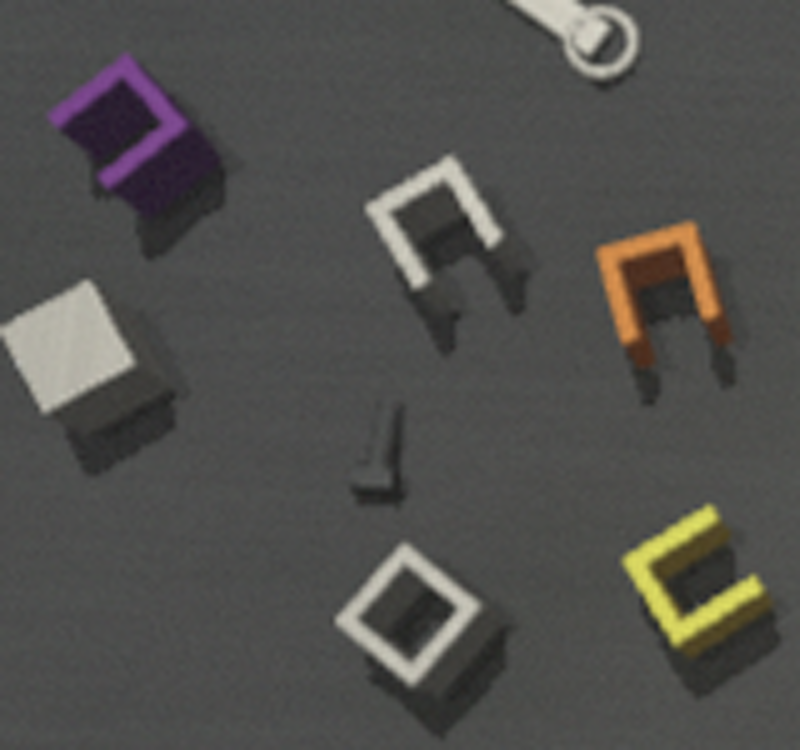

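View pics/c2.png

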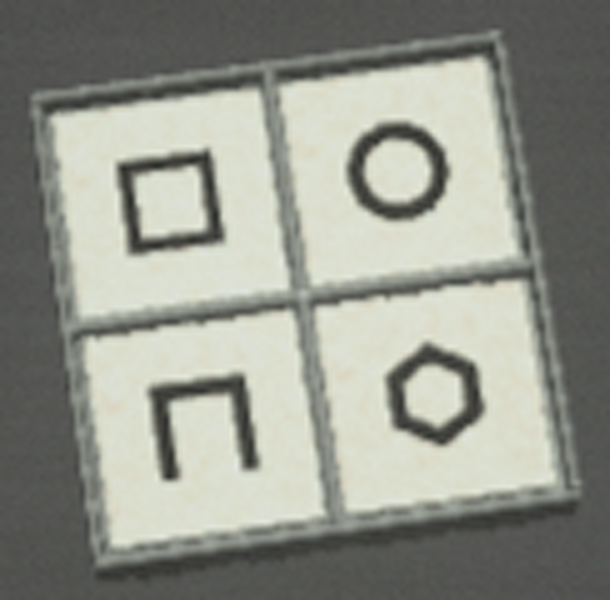

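View pics/c3.png

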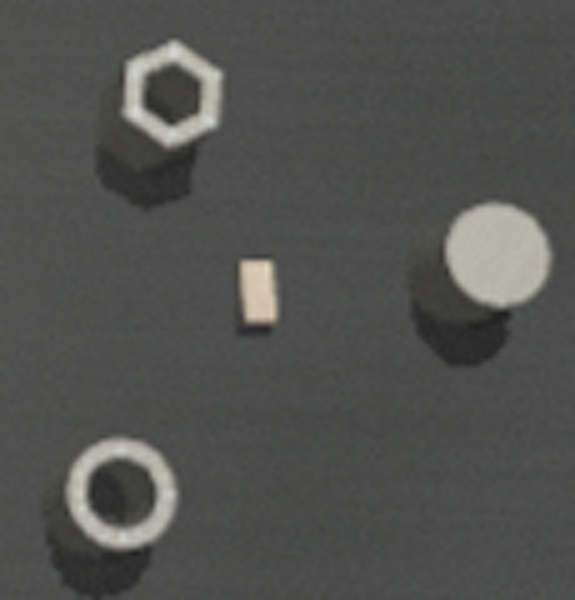

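Crops confirm the identities:

- The left steel channel, at (177,210), is the only uncoloured U.
- The square at (172,288) is open.
- The square at (104,235) and the round at (503,256) are solid.
- The hex at (439,224) and the ring at (429,303) are open.

Next I'll measure poses with code.

```bash
cat > meas.py <<'E'
from h import *
def blob(im,K,T,c,z,r=16,dark=False,thr=140,s=8):
    x0,y0=int(c[0]-r),int(c[1]-r); g=cv2.cvtColor(im,cv2.COLOR_RGB2GRAY)[y0:y0+2*r,x0:x0+2*r]
    g=cv2.resize(g,None,fx=s,fy=s,interpolation=cv2.INTER_CUBIC)
    m=((g<thr) if dark else (g>thr)).astype(np.uint8)
    cs,_=cv2.findContours(m,cv2.RETR_EXTERNAL,cv2.CHAIN_APPROX_NONE)
    cn=max(cs,key=cv2.contourArea)[:,0].astype(float)
    W=ray((cn+.5)/s-.5+[x0,y0],K,T,z)[:,:2]
    (cx,cy),(w,h),a=cv2.minAreaRect((W*1000).astype(np.float32))
    return cx,cy,w,h,a
if __name__=="__main__":
    d=np.load("top0.npz");a=(d["im"],d["K"],d["T"])
    P=dict(pipe=(429,303.5),hex=(439.5,224),square=(172,288.5),channel=(178,210),rslug=(504,256),sslug=(104,235))
    for k,c in P.items(): print(k,np.round(blob(*a,c,.05),1))
    for k,c in dict(pipe=(349.5,204),hex=(357,249),square=(304,210.5),channel=(311,256)).items(): print("bay",k,np.round(blob(*a,c,.007,r=14,dark=True,thr=130),1))
    pts=np.array([[277.5,189.5],[370,178],[385,269.5],[290,283]]) # tray outer corners
    print(ray(pts,a[1],a[2],.016)[:,:2].round(4).tolist())
E
python3 meas.py
```

```text
pipe [ 396.  -230.    41.5   41.8   76.6]
hex [ 556.5 -252.2   42.7   38.2   55.9]
square [411.7 270.9  40.2  40.4  52.8]
channel [567.9 272.6  41.   40.6  34.2]
rslug [ 495.4 -381.7   40.3   40.7   16.1]
sslug [512.9 411.9  39.7  40.1  31.8]
bay pipe [602.3 -74.9  41.4  41.8   7.3]
bay hex [507.7 -91.5  41.4  37.8  68.9]
bay square [585.5  19.8  39.9  39.7  10.3]
bay channel [491.1   3.2  39.6  39.8  10.1]
[[0.6252, 0.0753], [0.6571, -0.1169], [0.4646, -0.1491], [0.4312, 0.0423]]
```

```bash
cat > plan.py <<'E'
import sys
from h import *
def plan(x,y,z,yaw,step=48,tw=8.5):
    "rows (tool mm/deg) from the measured pose to x,y,z (mm), yaw (deg), combined"
    o=env.observe(); p=np.array(o["eef_pos"])*1000; f=np.degrees(o["ee_rot"][2])
    d=np.array([x,y,z])-p; t=-((yaw-f+180)%360-180)
    print("now",p.round(1),round(f,2),"F",np.round(o["force"],1),"w",round(o["width"]*92,1),"t",o["clock"],"q",np.round(o["joints"],2))
    n=max(1,int(np.ceil(max(np.linalg.norm(d)/step,abs(t)/tw))))
    for i in range(n):
        c,s=np.cos(np.radians(f)),np.sin(np.radians(f)); e=d/n
        print(dict(dx=round(float(c*e[0]+s*e[1]),1),dy=round(float(s*e[0]-c*e[1]),1),dz=round(float(-e[2]),1),twist=round(t/n,1)))
        f-=t/n
if __name__=="__main__": plan(*map(float,sys.argv[1:]))
E
python3 plan.py 480 200 200 120; echo; python3 - <<'E'
E
```

```text
now [199.4 591.9 209.6] 161.39 F [ 0.1 -1.   0.2] w 92.0 t 0.1 q [-1.35  0.44  0.02  1.57 -0.01  1.13 -0.08]
{'dx': -35.5, 'dy': -25.6, 'dz': 0.9, 'twist': np.float64(3.8)}
{'dx': -37.2, 'dy': -23.2, 'dz': 0.9, 'twist': np.float64(3.8)}
{'dx': -38.6, 'dy': -20.7, 'dz': 0.9, 'twist': np.float64(3.8)}
{'dx': -39.9, 'dy': -18.2, 'dz': 0.9, 'twist': np.float64(3.8)}
{'dx': -41.0, 'dy': -15.5, 'dz': 0.9, 'twist': np.float64(3.8)}
{'dx': -41.9, 'dy': -12.8, 'dz': 0.9, 'twist': np.float64(3.8)}
{'dx': -42.7, 'dy': -10.0, 'dz': 0.9, 'twist': np.float64(3.8)}
{'dx': -43.2, 'dy': -7.2, 'dz': 0.9, 'twist': np.float64(3.8)}
{'dx': -43.6, 'dy': -4.3, 'dz': 0.9, 'twist': np.float64(3.8)}
{'dx': -43.8, 'dy': -1.5, 'dz': 0.9, 'twist': np.float64(3.8)}
{'dx': -43.8, 'dy': 1.4, 'dz': 0.9, 'twist': np.float64(3.8)}
```

>>> {"api": "move_arm", "payload": {"increments": [{"claw": 1, "dx": -36, "dy": -25, "dz": 1, "twist": 4}, {"claw": 1, "dx": -37, "dy": -23, "dz": 1, "twist": 4}, {"claw": 1, "dx": -39, "dy": -21, "dz": 1, "twist": 4}, {"claw": 1, "dx": -40, "dy": -18, "dz": 1, "twist": 4}, {"claw": 1, "dx": -41, "dy": -15, "dz": 1, "twist": 4}], "grip_force": 30}}

```text
clock: 0.6
eef_pos: [0.3275, 0.4121, 0.205]
ee_rot: [-3.141, 0.0, 2.465]
force: [0.9, 0.4, 0.7]
width: 1.003
```

>>> {"api": "move_arm", "payload": {"increments": [{"claw": 1, "dx": -42, "dy": -13, "dz": 1, "twist": 4}, {"claw": 1, "dx": -43, "dy": -10, "dz": 1, "twist": 4}, {"claw": 1, "dx": -43, "dy": -7, "dz": 1, "twist": 4}, {"claw": 1, "dx": -44, "dy": -4, "dz": 1, "twist": 4}, {"claw": 1, "dx": -44, "dy": 0, "dz": 1, "twist": 4}]}}

```text
clock: 1.1
eef_pos: [0.4517, 0.2309, 0.2001]
ee_rot: [-3.141, -0.0, 2.116]
force: [1.2, 0.5, 1.0]
width: 0.997
```

```bash
python3 plan.py 396 -230 120 60
```

```text
now [451.7 230.9 200.1] 121.23 F [1.2 0.5 1. ] w 91.8 t 1.1 q [-0.84  0.25  0.32  1.89 -0.09  1.01  0.07]
{'dx': -36.5, 'dy': -28.7, 'dz': 8.0, 'twist': np.float64(6.1)}
{'dx': -39.4, 'dy': -24.6, 'dz': 8.0, 'twist': np.float64(6.1)}
{'dx': -41.8, 'dy': -20.3, 'dz': 8.0, 'twist': np.float64(6.1)}
{'dx': -43.7, 'dy': -15.7, 'dz': 8.0, 'twist': np.float64(6.1)}
{'dx': -45.1, 'dy': -10.9, 'dz': 8.0, 'twist': np.float64(6.1)}
{'dx': -46.0, 'dy': -6.1, 'dz': 8.0, 'twist': np.float64(6.1)}
{'dx': -46.4, 'dy': -1.1, 'dz': 8.0, 'twist': np.float64(6.1)}
{'dx': -46.3, 'dy': 3.8, 'dz': 8.0, 'twist': np.float64(6.1)}
{'dx': -45.6, 'dy': 8.7, 'dz': 8.0, 'twist': np.float64(6.1)}
{'dx': -44.4, 'dy': 13.6, 'dz': 8.0, 'twist': np.float64(6.1)}
```

>>> {"api": "move_arm", "payload": {"increments": [{"claw": 1, "dx": -36.5, "dy": -28.5, "dz": 8, "twist": 6}, {"claw": 1, "dx": -39.5, "dy": -24.5, "dz": 8, "twist": 6}, {"claw": 1, "dx": -42, "dy": -20.5, "dz": 8, "twist": 6}, {"claw": 1, "dx": -43.5, "dy": -15.5, "dz": 8, "twist": 6}, {"claw": 1, "dx": -45, "dy": -11, "dz": 8, "twist": 6}]}}

```text
clock: 1.6
eef_pos: [0.4245, 0.0004, 0.1599]
ee_rot: [3.141, -0.0, 1.591]
force: [1.3, -0.1, 0.5]
width: 1.001
```

>>> {"api": "move_arm", "payload": {"increments": [{"claw": 1, "dx": -46, "dy": -6, "dz": 8, "twist": 6}, {"claw": 1, "dx": -46.5, "dy": -1, "dz": 8, "twist": 6}, {"claw": 1, "dx": -46.5, "dy": 4, "dz": 8, "twist": 6}, {"claw": 1, "dx": -45.5, "dy": 8.5, "dz": 8, "twist": 6}, {"claw": 1, "dx": -44.5, "dy": 13.5, "dz": 8, "twist": 6}]}}

```text
clock: 2.1
eef_pos: [0.4009, -0.2307, 0.1199]
ee_rot: [3.141, -0.0, 1.068]
force: [1.0, -0.6, 0.7]
width: 0.999
```

```bash
python3 plan.py 396 -230 32 60
```

```text
now [ 400.9 -230.7  119.9] 61.17 F [ 1.  -0.6  0.7] w 91.9 t 2.1 q [-0.15  0.33  0.71  2.11 -0.3   0.8   0.24]
{'dx': -0.9, 'dy': -2.3, 'dz': 44.0, 'twist': np.float64(0.6)}
{'dx': -0.9, 'dy': -2.3, 'dz': 44.0, 'twist': np.float64(0.6)}
```

>>> {"api": "move_arm", "payload": {"increments": [{"claw": 1, "dx": -1, "dy": -2.5, "dz": 30}, {"claw": 1, "dx": -1, "dy": -2, "dz": 30}, {"claw": 1, "dz": 20}, {"claw": 1, "dz": 8}, {"claw": 1}]}}

```text
$.increments[0]: bad value
```

>>> {"api": "move_arm", "payload": {"increments": [{"claw": -1}, {"claw": -1}, {"claw": -1}, {"claw": -1}, {"claw": -1}]}}

```text
$.increments[0]: bad value
```

```bash
python3 plan.py 396 -230 120 60; python3 - <<'E'
from h import *
im,K,T=grab("side"); save(im,"pics/s1.png",(300,180,520,400),3)
E
```

```text
now [ 400.9 -230.7  119.9] 61.17 F [ 1.  -0.6  0.7] w 91.9 t 2.1 q [-0.15  0.33  0.71  2.11 -0.3   0.8   0.24]
{'dx': -1.8, 'dy': -4.6, 'dz': -0.1, 'twist': np.float64(1.2)}
```

View pics/s1.png

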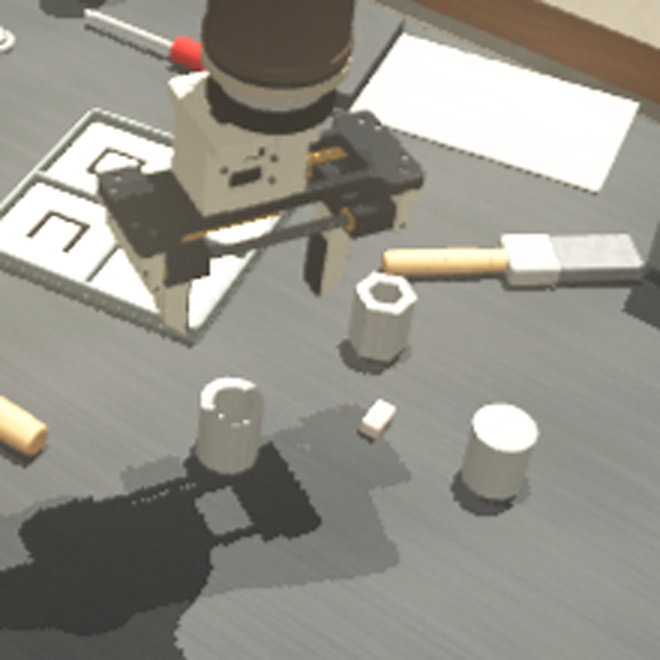

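The picture shows the open jaws above the round tube (crop about (230,420)), with clear space around it. The moves were refused because every row needs all five fields.

>>> {"api": "move_arm", "payload": {"increments": [{"claw": 1, "dx": -1, "dy": -2.5, "dz": 30, "twist": 1}, {"claw": 1, "dx": -1, "dy": -2, "dz": 30, "twist": 0}, {"claw": 1, "dx": 0, "dy": 0, "dz": 20, "twist": 0}, {"claw": 1, "dx": 0, "dy": 0, "dz": 8, "twist": 0}, {"claw": 1, "dx": 0, "dy": 0, "dz": 0, "twist": 0}]}}

```text
clock: 2.65
eef_pos: [0.3958, -0.2284, 0.0316]
ee_rot: [-3.14, 0.0, 1.054]
force: [-0.0, -0.0, -0.1]
width: 1.002
```

```bash
python3 plan.py 396 -230 32 60; python3 - <<'E'
from h import *
d=np.load("side0.npz"); print(proj([[.401,-.231,.103],[.396,-.23,.05]],d["K"],d["T"]))
E
```

```text
now [ 395.8 -228.4   31.6] 60.38 F [-0.  -0.  -0.1] w 92.2 t 2.65 q [-0.04  0.47  0.59  2.2  -0.46  0.6   0.38]
{'dx': -1.3, 'dy': 0.9, 'dz': -0.4, 'twist': np.float64(0.4)}
[[380.06177338 292.91337196]
 [376.11158848 312.67630636]]
```

>>> {"api": "move_arm", "payload": {"increments": [{"claw": -1, "dx": -1.5, "dy": 1, "dz": 0, "twist": 0}, {"claw": -1, "dx": 0, "dy": 0, "dz": 0, "twist": 0}, {"claw": -1, "dx": 0, "dy": 0, "dz": 0, "twist": 0}, {"claw": -1, "dx": 0, "dy": 0, "dz": 0, "twist": 0}, {"claw": -1, "dx": 0, "dy": 0, "dz": 0, "twist": 0}]}}

```text
clock: 3.15
eef_pos: [0.3969, -0.2304, 0.0325]
ee_rot: [3.141, -0.0, 1.054]
force: [-0.5, -0.8, 0.2]
width: 0.619
```

>>> {"api": "move_arm", "payload": {"increments": [{"claw": -1, "dx": 0, "dy": 0, "dz": 0, "twist": 0}, {"claw": -1, "dx": 0, "dy": 0, "dz": 0, "twist": 0}, {"claw": -1, "dx": 0, "dy": 0, "dz": 0, "twist": 0}, {"claw": -1, "dx": 0, "dy": 0, "dz": 0, "twist": 0}, {"claw": -1, "dx": 0, "dy": 0, "dz": 0, "twist": 0}]}}

```text
clock: 3.65
eef_pos: [0.3983, -0.2315, 0.0331]
ee_rot: [3.138, -0.0, 1.054]
force: [0.7, -1.0, 1.9]
width: 0.185
```

```bash
python3 plan.py 396 -230 120 60
```

```text
now [ 398.3 -231.5   33.1] 60.38 F [ 0.7 -1.   1.9] w 17.0 t 3.65 q [-0.03  0.47  0.59  2.19 -0.47  0.6   0.38]
{'dx': 0.1, 'dy': -1.4, 'dz': -43.5, 'twist': np.float64(0.2)}
{'dx': 0.1, 'dy': -1.4, 'dz': -43.5, 'twist': np.float64(0.2)}
```

Opening is 0.185 (17 mm), too small for a 42 mm tube, so something is wrong. I'll look.

```bash
python3 - <<'E'
from h import *
im,K,T=grab("side"); im2,_,_=grab("top")
a=cv2.resize(im[220:380,300:500],(400,320),interpolation=cv2.INTER_CUBIC);b=cv2.resize(im2[200:360,340:540],(400,320),interpolation=cv2.INTER_CUBIC)
save(np.hstack([a,b]),"pics/s2.png"); print(env.observe())
E
```

```text
{'clock': 3.75, 'joints': array([-0.03153962,  0.47188643,  0.5872947 ,  2.19311649, -0.46499773,
        0.59647557,  0.37986098]), 'qd': array([ 0.00057549,  0.00720877, -0.00574414,  0.01948581,  0.00288651,
        0.0125942 , -0.00069667]), 'joint_efforts': array([-6.66893832e-02, -5.00380003e+01,  7.82015115e+00, -1.76108479e+01,
       -1.93643267e-02,  1.48045071e-01,  2.15388674e-03]), 'eef_pos': array([ 0.39720327, -0.23081507,  0.03247818]), 'ee_rot': array([ 3.14035022e+00, -2.76679250e-05,  1.05392023e+00]), 'force': array([-0.51078994,  0.19620441, -0.85655255]), 'torque': array([-0.00472524,  0.31136298,  0.02883344]), 'width': 0.10107368222732555}
```

View pics/s2.png

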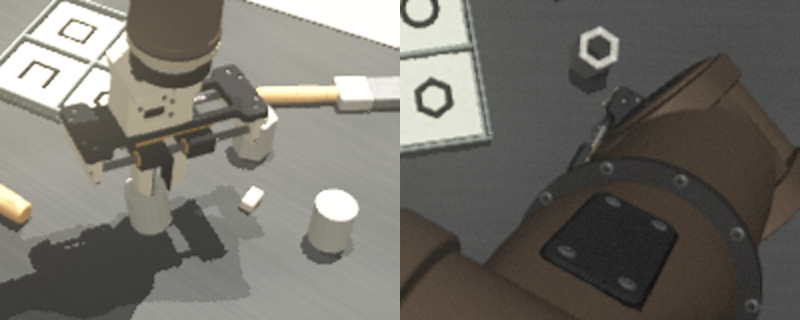

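```bash
python3 - <<'E'
from h import *
im,K,T=grab("side")
o=env.observe(); p=o["eef_pos"]; f=o["ee_rot"][2]; yv=np.array([np.sin(f),-np.cos(f),0])
P=np.array([p,p-[0,0,.017],p+[0,0,.049],p+[0,0,.049]+yv*.095,p+[0,0,.049]-yv*.095,[.396,-.23,.05],[.396,-.23,0]])
x0,y0,s=310,235,6
q=(proj(P,K,T)-[x0,y0])*s
print(q.round())
save(im,"pics/s3.png",(x0,y0,x0+130,y0+100),s)
print(o["width"],p)
E
```

```text
[[394. 502.]
 [390. 536.]
 [405. 401.]
 [659. 333.]
 [139. 472.]
 [397. 466.]
 [386. 566.]]
0.10066259339013316 [ 0.39639538 -0.23028444  0.03212516]
```

View pics/s3.png

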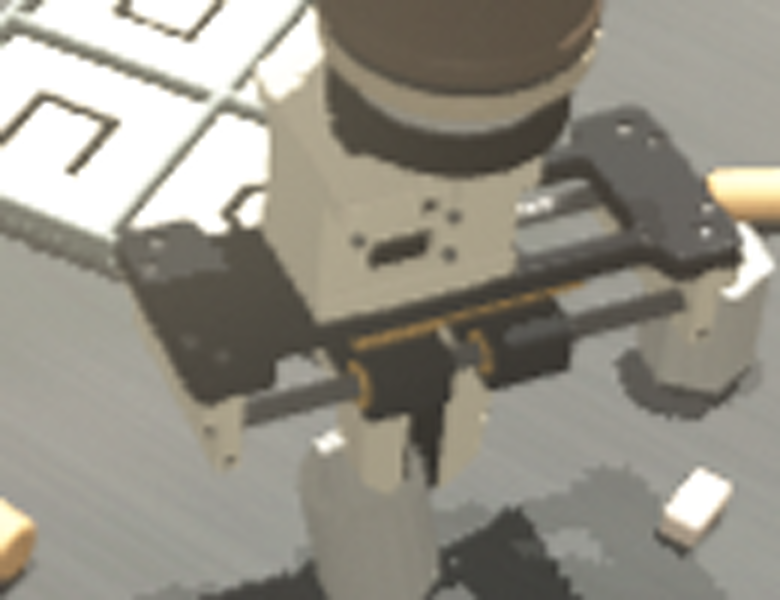

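The round tube isn't held: the fingers closed to 9 mm, and in this view they look higher or further from the camera than the reported TCP implies. I'll open slightly, lift clear, and triangulate the fingers with both cameras.

>>> {"api": "move_arm", "payload": {"increments": [{"claw": -0.68, "dx": 0, "dy": 0, "dz": 0, "twist": 0}, {"claw": -0.68, "dx": 0, "dy": 0, "dz": 0, "twist": 0}, {"claw": -0.68, "dx": 0, "dy": 0, "dz": 0, "twist": 0}, {"claw": -0.68, "dx": 0, "dy": 0, "dz": -10, "twist": 0}, {"claw": -0.68, "dx": 0, "dy": 0, "dz": -20, "twist": 0}]}}

```text
clock: 4.3
eef_pos: [0.3955, -0.2301, 0.0621]
ee_rot: [-3.139, 0.001, 1.054]
force: [-0.9, -0.2, 0.5]
width: 0.161
```

>>> {"api": "move_arm", "payload": {"increments": [{"claw": -0.68, "dx": 0, "dy": 0, "dz": -40, "twist": 0}, {"claw": -0.68, "dx": 0, "dy": 0, "dz": -40, "twist": 0}, {"claw": -0.68, "dx": 0, "dy": 0, "dz": -40, "twist": 0}, {"claw": -0.68, "dx": 0, "dy": 0, "dz": 0, "twist": 0}, {"claw": -0.68, "dx": 0, "dy": 0, "dz": 0, "twist": 0}]}}

```text
clock: 4.8
eef_pos: [0.397, -0.2303, 0.1832]
ee_rot: [3.14, -0.001, 1.054]
force: [-0.3, 0.5, -0.6]
width: 0.159
```

```bash
python3 - <<'E'
from h import *
im,K,T=grab("side"); o=env.observe(); p=o["eef_pos"]; print(p,o["width"],o["ee_rot"])
for z in(.017,): print("tip proj side",proj(p-[0,0,z],K,T), "TCP",proj(p,K,T))
im2,K2,T2=grab("top"); print("tip top",proj(p-[0,0,.017],K2,T2))
a=cv2.resize(im[180:370,300:460],(480,570),interpolation=cv2.INTER_CUBIC)
b=cv2.resize(im2[200:390,360:466],(318,570),interpolation=cv2.INTER_CUBIC)
save(np.hstack([a,b]),"pics/s4.png")
E
```

```text
[ 0.39625833 -0.22998449  0.18218268] 0.15648170524276656 [-3.14132698e+00 -6.65270878e-04  1.05421133e+00]
tip proj side [[380.84237807 270.60148751]] TCP [[381.58558954 263.90727272]]
tip top [[443.87149549 297.26779137]]
```

View pics/s4.png

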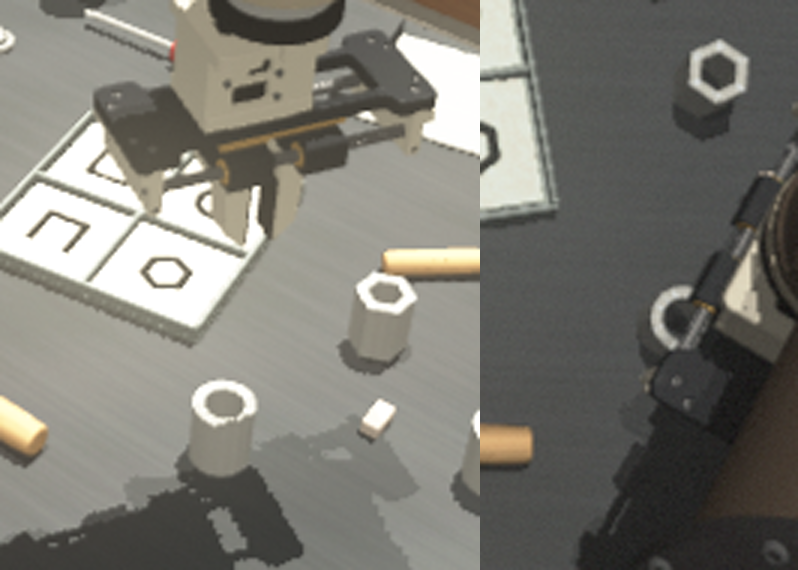

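```bash
python3 - <<'E'
from h import *
S=np.load("side0.npz");Q=np.load("top0.npz")
def tri(a,b):
    P1=np.linalg.inv(S["T"])[:3];P2=np.linalg.inv(Q["T"])[:3]
    X=cv2.triangulatePoints(S["K"]@P1,Q["K"]@P2,np.float64([a]).T.copy(),np.float64([b]).T.copy()); X=X[:3,0]/X[3,0]
    print(X.round(4),proj(X,S["K"],S["T"])-a,proj(X,Q["K"],Q["T"])-b)
tri((381.7,237.3),(360+(712-480)/3,200+285/3))   # near carriage
tri((406.7,230.7),(360+(755-480)/3,200+200/3))   # far carriage
for z in (.165,.2,.25): print(z,proj([.396,-.23,z],S["K"],S["T"]),proj([.396,-.23,z],Q["K"],Q["T"]))
# tips locus: side px (386,259.7) at several z
for z in (.15,.165,.18,.19): print(z,ray((386,259.7),S["K"],S["T"],z))
from meas import blob
im,K,T=grab("side")
E
```

```text
[ 0.4    -0.2103  0.2309] [[-5.5224885   1.19301015]] [[ 4.71454601 -4.31616413]]
[ 0.4474 -0.2347  0.2304] [[-5.23835499  1.31022464]] [[ 4.55959606 -4.10667802]]
0.165 [[380.76270713 270.74610466]] [[443.85621311 297.42603897]]
0.2 [[382.3080499  256.81471763]] [[449.13037938 295.41775119]]
0.25 [[384.63399498 235.84613918]] [[457.36948162 292.2804803 ]]
0.15 [[ 0.44368562 -0.21065581  0.15      ]]
0.165 [[ 0.42871575 -0.21941214  0.165     ]]
0.18 [[ 0.41374589 -0.22816847  0.18      ]]
0.19 [[ 0.40376598 -0.23400603  0.19      ]]
```

The tube is still standing, shifted a little towards the camera. Both cameras put the fingers about (+30,+10) mm from the reported TCP. Before trying again I'll measure that offset: close the jaws, touch the bare table near (0.44,-0.21), and look at two yaws. This also checks z.

>>> {"api": "move_arm", "payload": {"increments": [{"claw": -1, "dx": 39, "dy": 28, "dz": 30, "twist": 0}, {"claw": -1, "dx": 0, "dy": 0, "dz": 50, "twist": 0}, {"claw": -1, "dx": 0, "dy": 0, "dz": 50, "twist": 0}, {"claw": -1, "dx": 0, "dy": 0, "dz": 20, "twist": 0}, {"claw": -1, "dx": 0, "dy": 0, "dz": 8, "twist": 0}]}}

```text
clock: 5.45
eef_pos: [0.4323, -0.2121, 0.0245]
ee_rot: [-3.135, 0.002, 1.053]
force: [0.5, -0.0, -0.1]
width: 0.006
```

>>> {"api": "move_arm", "payload": {"increments": [{"claw": -1, "dx": 0, "dy": 0, "dz": 3, "twist": 0}, {"claw": -1, "dx": 0, "dy": 0, "dz": 1, "twist": 0}, {"claw": -1, "dx": 0, "dy": 0, "dz": 1, "twist": 0}, {"claw": -1, "dx": 0, "dy": 0, "dz": 0, "twist": 0}, {"claw": -1, "dx": 0, "dy": 0, "dz": 0, "twist": 0}]}}

```text
clock: 5.95
eef_pos: [0.4357, -0.2128, 0.0234]
ee_rot: [3.14, -0.001, 1.054]
force: [1.3, -0.1, 0.3]
width: 0.003
```

```bash
python3 - <<'E'
from h import *
im,K,T=grab("side"); o=env.observe(); p=o["eef_pos"]; print(p,o["width"],o["ee_rot"],o["force"])
print("tip proj side",proj(p-[0,0,.017],K,T),"base",proj([[0,0,0],[0,0,.02]],K,T))
q=proj(p-[0,0,.017],K,T)[0].astype(int); print(q)
np.savez("t1.npz",im=im,p=p); 
im2,K2,T2=grab("top"); print("base top",proj([[0,0,0],[0,0,.02]],K2,T2)); np.savez("t1top.npz",im=im2)
E
```

```text
[ 0.43561215 -0.21269568  0.02332121] 0.0053194988837684245 [ 3.14049864e+00 -5.80484214e-04  1.05415476e+00] [0.75334829 0.83311705 0.14916041]
tip proj side [[378.71239608 312.59438921]] base [[148.93178498 391.11770193]
 [146.95602627 384.54602771]]
[378 312]
base top [[304.27876694 511.50361807]
 [304.37209527 514.51535722]]
```

>>> {"api": "move_arm", "payload": {"increments": [{"claw": -1, "dx": 0, "dy": 0, "dz": 2, "twist": 0}, {"claw": -1, "dx": 0, "dy": 0, "dz": 1, "twist": 0}, {"claw": -1, "dx": 0, "dy": 0, "dz": 1, "twist": 0}, {"claw": -1, "dx": 0, "dy": 0, "dz": 0, "twist": 0}, {"claw": -1, "dx": 0, "dy": 0, "dz": 0, "twist": 0}]}}

```text
clock: 6.55
eef_pos: [0.435, -0.2127, 0.0186]
ee_rot: [-3.141, 0.0, 1.054]
force: [0.2, -0.4, -0.3]
width: 0.004
```

>>> {"api": "move_arm", "payload": {"increments": [{"claw": -1, "dx": 0, "dy": 0, "dz": 1, "twist": 0}, {"claw": -1, "dx": 0, "dy": 0, "dz": 0, "twist": 0}, {"claw": -1, "dx": 0, "dy": 0, "dz": 1, "twist": 0}, {"claw": -1, "dx": 0, "dy": 0, "dz": 0, "twist": 0}, {"claw": -1, "dx": 0, "dy": 0, "dz": 0, "twist": 0}]}}

```text
clock: 7.05
eef_pos: [0.4351, -0.2127, 0.0167]
ee_rot: [-3.142, -0.0, 1.054]
force: [-0.6, 0.3, -0.3]
width: 0.001
```

```bash
python3 - <<'E'
from h import *
im,K,T=grab("side"); o=env.observe(); p=o["eef_pos"]; print(p,o["width"],o["ee_rot"],o["force"])
np.savez("t1.npz",im=im,p=p); print(proj(p-[0,0,.017],K,T))
save(im,"pics/s5.png",(340,250,440,350),6)
E
```

```text
[ 0.43510964 -0.21273438  0.01671278] 0.005461709803385983 [3.14158891e+00 8.22135248e-07 1.05390475e+00] [-0.6815301   0.39141663 -0.9733085 ]
[[378.34566964 314.86797606]]
```

View pics/s5.png

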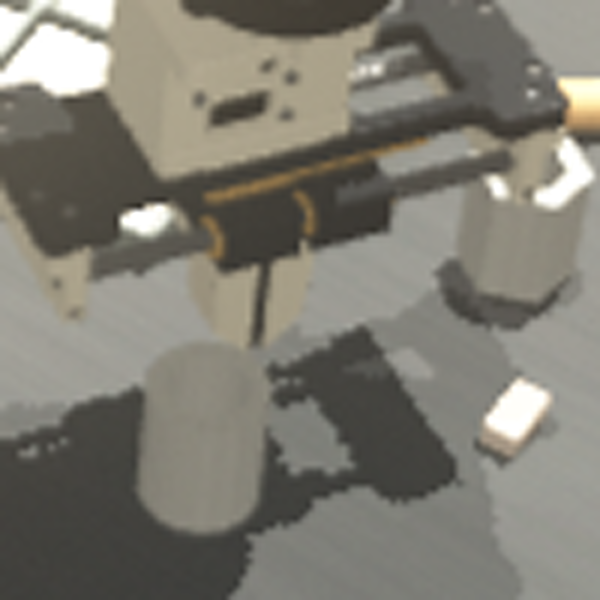

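Still no contact at reported z 16.7 mm, so the tips must be higher than stated. They appear at about (383,307) px, just behind the tube. I'll keep lowering carefully.

>>> {"api": "move_arm", "payload": {"increments": [{"claw": -1, "dx": 0, "dy": 0, "dz": 1, "twist": 0}, {"claw": -1, "dx": 0, "dy": 0, "dz": 1, "twist": 0}, {"claw": -1, "dx": 0, "dy": 0, "dz": 1, "twist": 0}, {"claw": -1, "dx": 0, "dy": 0, "dz": 1, "twist": 0}, {"claw": -1, "dx": 0, "dy": 0, "dz": 0, "twist": 0}]}}

```text
clock: 7.6
eef_pos: [0.435, -0.2127, 0.0126]
ee_rot: [-3.141, 0.0, 1.054]
force: [0.3, -0.2, -0.9]
width: 0.005
```

>>> {"api": "move_arm", "payload": {"increments": [{"claw": -1, "dx": 0, "dy": 0, "dz": 1, "twist": 0}, {"claw": -1, "dx": 0, "dy": 0, "dz": 1, "twist": 0}, {"claw": -1, "dx": 0, "dy": 0, "dz": 1, "twist": 0}, {"claw": -1, "dx": 0, "dy": 0, "dz": 1, "twist": 0}, {"claw": -1, "dx": 0, "dy": 0, "dz": 0, "twist": 0}]}}

```text
clock: 8.1
eef_pos: [0.4351, -0.2127, 0.0086]
ee_rot: [-3.141, -0.0, 1.054]
force: [0.7, -0.2, 0.1]
width: 0.005
```

```bash
python3 - <<'E'
from h import *
im,K,T=grab("side"); o=env.observe(); p=o["eef_pos"]; print(p,o["width"],o["ee_rot"],o["force"],o["joints"])
im2,K2,T2=grab("top"); np.savez("t1.npz",im=im,im2=im2,p=p)
a=cv2.resize(im[260:330,340:440],(700,490),interpolation=cv2.INTER_CUBIC);save(a,"pics/s6.png")
E
```

```text
[ 0.43506211 -0.21275506  0.00865944] 0.005276450608444088 [-3.14150630e+00  4.79446660e-05  1.05387506e+00] [-0.41614972  0.28048325  0.35709891] [-0.06428632  0.54654837  0.5573804   2.14803773 -0.52436047  0.58122631
  0.35840439]
```

View pics/s6.png

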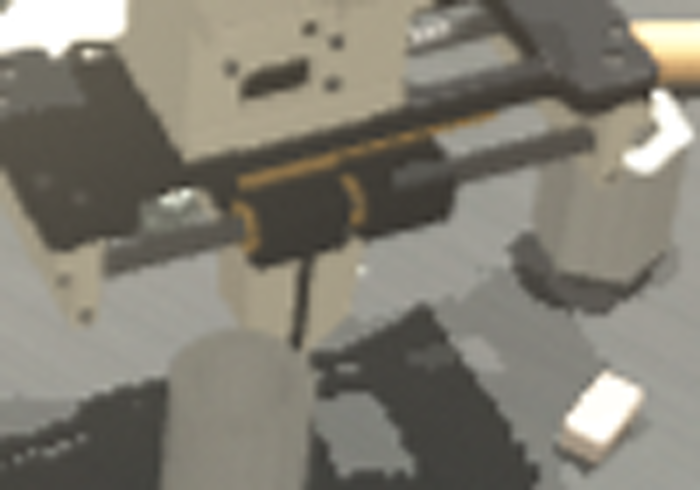

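>>> {"api": "move_arm", "payload": {"increments": [{"claw": -1, "dx": 0, "dy": 0, "dz": 1, "twist": 0}, {"claw": -1, "dx": 0, "dy": 0, "dz": 1, "twist": 0}, {"claw": -1, "dx": 0, "dy": 0, "dz": 1, "twist": 0}, {"claw": -1, "dx": 0, "dy": 0, "dz": 1, "twist": 0}, {"claw": -1, "dx": 0, "dy": 0, "dz": 0, "twist": 0}]}}

```text
clock: 8.7
eef_pos: [0.435, -0.2127, 0.0046]
ee_rot: [-3.141, 0.0, 1.054]
force: [-0.3, 1.4, -0.7]
width: 0.006
```

```bash
python3 - <<'E'
from h import *
o=env.observe(); print(o["force"],o["joint_efforts"].round(2),o["eef_pos"])
S=np.load("side0.npz")
for z in(0,.01,.02): print(ray((383,310),S["K"],S["T"],z))
E
```

```text
[-0.29858297  1.42638008 -0.74376037] [ 3.000e-02 -5.445e+01  8.610e+00 -1.620e+01 -6.000e-02  2.000e-02
  3.000e-02] [ 0.4350209  -0.2126794   0.00458833]
[[ 4.53121874e-01 -2.12258499e-01  1.11022302e-16]]
[[ 0.44474202 -0.21707888  0.01      ]]
[[ 0.43636217 -0.22189927  0.02      ]]
```

>>> {"api": "move_arm", "payload": {"increments": [{"claw": -1, "dx": 0, "dy": 0, "dz": 1, "twist": 0}, {"claw": -1, "dx": 0, "dy": 0, "dz": 1, "twist": 0}, {"claw": -1, "dx": 0, "dy": 0, "dz": 1, "twist": 0}, {"claw": -1, "dx": 0, "dy": 0, "dz": 1, "twist": 0}, {"claw": -1, "dx": 0, "dy": 0, "dz": 0, "twist": 0}]}}

```text
clock: 9.2
eef_pos: [0.4351, -0.2127, 0.0006]
ee_rot: [-3.141, 0.0, 1.054]
force: [0.0, -0.6, 0.0]
width: 0.006
```

>>> {"api": "move_arm", "payload": {"increments": [{"claw": -1, "dx": 0, "dy": 0, "dz": 1, "twist": 0}, {"claw": -1, "dx": 0, "dy": 0, "dz": 1, "twist": 0}, {"claw": -1, "dx": 0, "dy": 0, "dz": 1, "twist": 0}, {"claw": -1, "dx": 0, "dy": 0, "dz": 1, "twist": 0}, {"claw": -1, "dx": 0, "dy": 0, "dz": 0, "twist": 0}]}}

```text
clock: 9.7
eef_pos: [0.4351, -0.2126, -0.0034]
ee_rot: [-3.141, -0.0, 1.054]
force: [-0.5, 0.3, 0.1]
width: 0.008
```

>>> {"api": "move_arm", "payload": {"increments": [{"claw": -1, "dx": 0, "dy": 0, "dz": 1, "twist": 0}, {"claw": -1, "dx": 0, "dy": 0, "dz": 1, "twist": 0}, {"claw": -1, "dx": 0, "dy": 0, "dz": 1, "twist": 0}, {"claw": -1, "dx": 0, "dy": 0, "dz": 0, "twist": 0}, {"claw": -1, "dx": 0, "dy": 0, "dz": 0, "twist": 0}]}}

```text
clock: 10.2
eef_pos: [0.4351, -0.2127, -0.0063]
ee_rot: [-3.142, -0.0, 1.054]
force: [-0.2, -0.2, -0.1]
width: 0.005
```

```bash
python3 - <<'E'
from h import *
im,K,T=grab("side"); o=env.observe(); p=o["eef_pos"]; print(p,o["width"],o["force"])
a=cv2.resize(im[260:330,340:440],(700,490),interpolation=cv2.INTER_CUBIC);save(a,"pics/s7.png")
im2,K,T=grab("top");np.savez("t2.npz",im=im,im2=im2,p=p)
E
```

```text
[ 0.43510935 -0.21271838 -0.00629037] 0.0033469687131057768 [ 0.48066909 -0.84103243 -0.04612499]
```

View pics/s7.png

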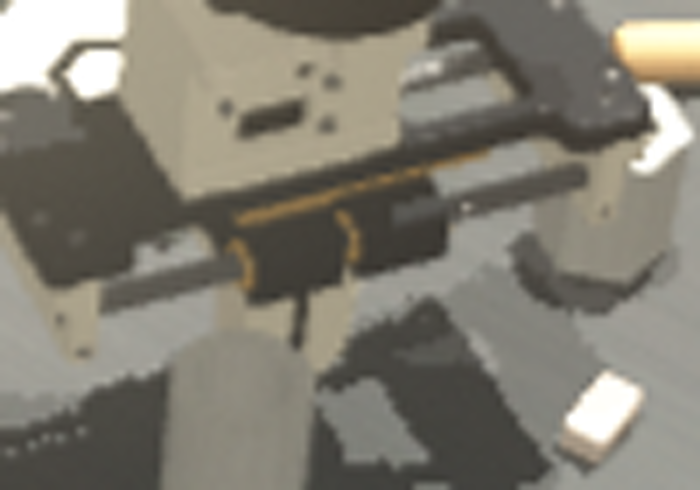

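>>> {"api": "move_arm", "payload": {"increments": [{"claw": -1, "dx": 0, "dy": 0, "dz": 1, "twist": 0}, {"claw": -1, "dx": 0, "dy": 0, "dz": 1, "twist": 0}, {"claw": -1, "dx": 0, "dy": 0, "dz": 1, "twist": 0}, {"claw": -1, "dx": 0, "dy": 0, "dz": 0, "twist": 0}, {"claw": -1, "dx": 0, "dy": 0, "dz": 0, "twist": 0}]}}

```text
clock: 10.8
eef_pos: [0.4351, -0.2127, -0.0093]
ee_rot: [-3.142, 0.0, 1.054]
force: [-0.6, -0.2, 0.4]
width: 0.007
```

>>> {"api": "move_arm", "payload": {"increments": [{"claw": -1, "dx": 0, "dy": 0, "dz": 1, "twist": 0}, {"claw": -1, "dx": 0, "dy": 0, "dz": 1, "twist": 0}, {"claw": -1, "dx": 0, "dy": 0, "dz": 1, "twist": 0}, {"claw": -1, "dx": 0, "dy": 0, "dz": 0, "twist": 0}, {"claw": -1, "dx": 0, "dy": 0, "dz": 0, "twist": 0}]}}

```text
clock: 11.3
eef_pos: [0.4351, -0.2127, -0.0123]
ee_rot: [-3.142, -0.0, 1.054]
force: [-0.7, -0.5, 0.8]
width: 0.003
```

>>> {"api": "move_arm", "payload": {"increments": [{"claw": -1, "dx": 0, "dy": 0, "dz": 1, "twist": 0}, {"claw": -1, "dx": 0, "dy": 0, "dz": 1, "twist": 0}, {"claw": -1, "dx": 0, "dy": 0, "dz": 1, "twist": 0}, {"claw": -1, "dx": 0, "dy": 0, "dz": 0, "twist": 0}, {"claw": -1, "dx": 0, "dy": 0, "dz": 0, "twist": 0}]}}

```text
clock: 11.8
eef_pos: [0.4351, -0.2127, -0.0153]
ee_rot: [-3.142, -0.0, 1.054]
force: [0.1, 0.4, -0.0]
width: 0.006
```

>>> {"api": "move_arm", "payload": {"increments": [{"claw": -1, "dx": 0, "dy": 0, "dz": 1, "twist": 0}, {"claw": -1, "dx": 0, "dy": 0, "dz": 1, "twist": 0}, {"claw": -1, "dx": 0, "dy": 0, "dz": 1, "twist": 0}, {"claw": -1, "dx": 0, "dy": 0, "dz": 0, "twist": 0}, {"claw": -1, "dx": 0, "dy": 0, "dz": 0, "twist": 0}]}}

```text
clock: 12.3
eef_pos: [0.4353, -0.2127, -0.0164]
ee_rot: [3.141, -0.002, 1.053]
force: [-7.9, 4.9, 39.0]
width: 0.003
```

Contact: 39 N up, so I'm backing off at once.

>>> {"api": "move_arm", "payload": {"increments": [{"claw": -1, "dx": 0, "dy": 0, "dz": -4, "twist": 0}, {"claw": -1, "dx": 0, "dy": 0, "dz": 0, "twist": 0}]}}

```text
clock: 12.5
eef_pos: [0.4355, -0.2129, -0.0138]
ee_rot: [3.141, -0.0, 1.054]
force: [-0.2, -0.6, -0.5]
width: 0.005
```

```bash
python3 - <<'E'
from h import *
S=np.load("side0.npz");K,T=S["K"],S["T"]
f=1.054; X=np.array([np.cos(f),np.sin(f),0]);Y=np.array([np.sin(f),-np.cos(f),0]); e=np.array([.4351,-.2127,-.0063])
L,R,t=(351.4,310.7),(426.1,291.1),(382.7,314.5)
for b in (0,.01,.017,.025,.033):
    zb=e[2]+.049+b; l,r=ray(L,K,T,zb)[0],ray(R,K,T,zb)[0]; tp=ray(t,K,T,e[2]-.017+b)[0]
    g=lambda v:(round(1e3*float((v-e)@X),1),round(1e3*float((v-e)@Y),1))
    print(b,"L",g(l),"R",g(r),"tip",g(tp))
o=env.observe();print(o["force"],o["eef_pos"])
im,_,_=grab("side"); save(im,"pics/s8.png",(330,240,450,340),6)
E
```

```text
0 L (-6.1, -67.5) R (-7.4, 105.3) tip (16.6, 20.4)
0.01 L (-14.6, -71.6) R (-16.0, 99.0) tip (8.4, 15.6)
0.017 L (-20.6, -74.5) R (-22.0, 94.7) tip (2.7, 12.2)
0.025 L (-27.5, -77.9) R (-28.8, 89.7) tip (-3.9, 8.3)
0.033 L (-34.4, -81.2) R (-35.7, 84.7) tip (-10.4, 4.5)
[-0.24176598 -0.59978161 -0.49477599] [ 0.4354851  -0.21286782 -0.01381397]
```

View pics/s8.png

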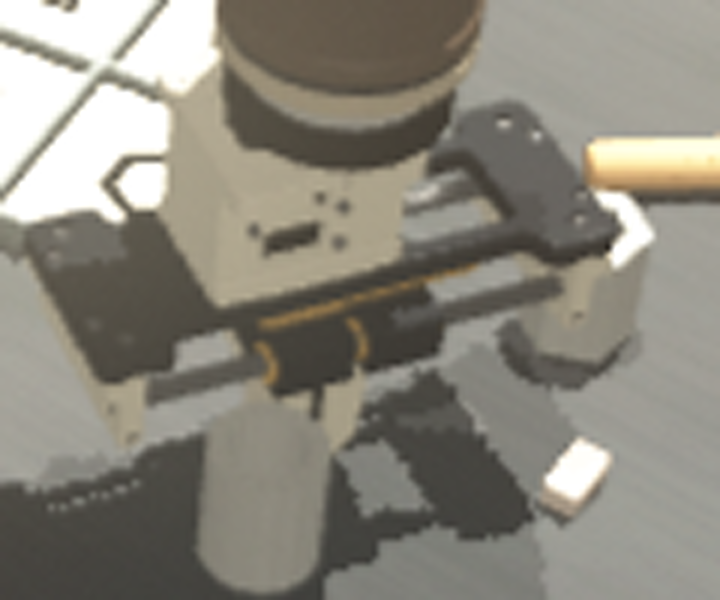

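That settles it. The body posts are symmetric about the reported axis only if the gripper sits about 33 mm higher than reported, and the tips touched the table at reported z of about -15.5 mm. So x and y are sound, and tip height = reported z + 15.5 mm. My first grasp only nicked the tube's top rim. From now on I pick at reported z 0 and place at +7. I'll lift, move aside and re-measure the tube.

>>> {"api": "move_arm", "payload": {"increments": [{"claw": -1, "dx": 0, "dy": 0, "dz": -50, "twist": 0}, {"claw": -1, "dx": 0, "dy": 0, "dz": -50, "twist": 0}, {"claw": 1, "dx": 40, "dy": -20, "dz": -10, "twist": 0}, {"claw": 1, "dx": 45, "dy": -20, "dz": 0, "twist": 0}, {"claw": 1, "dx": 45, "dy": -20, "dz": 0, "twist": 0}]}}

```text
clock: 13.05
eef_pos: [0.4475, -0.0686, 0.0961]
ee_rot: [3.14, -0.001, 1.053]
force: [1.2, 0.2, -0.8]
width: 0.216
```

>>> {"api": "move_arm", "payload": {"increments": [{"claw": 1, "dx": 45, "dy": -20, "dz": 0, "twist": 0}, {"claw": 1, "dx": 45, "dy": -20, "dz": 0, "twist": 0}, {"claw": 1, "dx": 45, "dy": -20, "dz": 0, "twist": 0}, {"claw": 1, "dx": 0, "dy": 0, "dz": 0, "twist": 0}]}}

```text
clock: 13.45
eef_pos: [0.4619, 0.0845, 0.095]
ee_rot: [-3.14, -0.001, 1.065]
force: [0.4, 0.1, -1.5]
width: 0.565
```

```bash
python3 - <<'E'
from meas import *
im,K,T=grab("top"); print(env.observe()["eef_pos"])
for n,c in dict(pipe=(426,306),hex=(439.5,224)).items(): print(n,np.round(blob(im,K,T,c,.05,r=18),1))
g=cv2.cvtColor(im,cv2.COLOR_RGB2GRAY); print(cv2.absdiff(g,cv2.cvtColor(np.load("top0.npz")["im"],cv2.COLOR_RGB2GRAY))[285:325,405:450].mean())
save(im,"pics/u.png")
E
```

```text
[0.46163352 0.08064944 0.0951552 ]
pipe [ 390.6 -227.2   42.3   42.6   53.7]
hex [ 556.5 -252.2   43.6   39.    55.9]
22.38888888888889
```

The tube is now at (390.6,-227.2); the hex is unmoved. Going back.

```bash
python3 plan.py 390.6 -227.2 90 60 46
```

```text
now [461.6  80.6  95.2] 60.81 F [-0.3 -1.3 -0.4] w 56.0 t 13.5 q [-0.83  0.38  0.71  2.12 -0.36  0.76 -0.4 ]
{'dx': -43.3, 'dy': 12.6, 'dz': 0.7, 'twist': np.float64(0.1)}
{'dx': -43.3, 'dy': 12.7, 'dz': 0.7, 'twist': np.float64(0.1)}
{'dx': -43.3, 'dy': 12.8, 'dz': 0.7, 'twist': np.float64(0.1)}
{'dx': -43.3, 'dy': 12.9, 'dz': 0.7, 'twist': np.float64(0.1)}
{'dx': -43.2, 'dy': 12.9, 'dz': 0.7, 'twist': np.float64(0.1)}
{'dx': -43.2, 'dy': 13.0, 'dz': 0.7, 'twist': np.float64(0.1)}
{'dx': -43.2, 'dy': 13.1, 'dz': 0.7, 'twist': np.float64(0.1)}
```

>>> {"api": "move_arm", "payload": {"increments": [{"claw": 1, "dx": -43, "dy": 12.5, "dz": 1, "twist": 0}, {"claw": 1, "dx": -43, "dy": 12.5, "dz": 1, "twist": 0}, {"claw": 1, "dx": -43.5, "dy": 13, "dz": 1, "twist": 0}, {"claw": 1, "dx": -43.5, "dy": 13, "dz": 1, "twist": 0}, {"claw": 1, "dx": -43.5, "dy": 13, "dz": 1, "twist": 0}]}}

```text
clock: 14.0
eef_pos: [0.4089, -0.1456, 0.0906]
ee_rot: [3.142, 0.0, 1.052]
force: [2.5, 0.4, 1.1]
width: 0.99
```

>>> {"api": "move_arm", "payload": {"increments": [{"claw": 1, "dx": -43, "dy": 13, "dz": 0, "twist": 0}, {"claw": 1, "dx": -43, "dy": 13, "dz": 0, "twist": 0}, {"claw": 1, "dx": 0, "dy": 0, "dz": 0, "twist": 0}, {"claw": 1, "dx": 0, "dy": 0, "dz": 0, "twist": 0}]}}

```text
clock: 14.4
eef_pos: [0.3889, -0.2325, 0.0906]
ee_rot: [-3.141, 0.0, 1.049]
force: [-0.1, -0.4, 0.9]
width: 1.001
```

```bash
python3 plan.py 390.6 -227.2 0 60 46
```

```text
now [ 388.9 -232.5   90.6] 60.08 F [-0.1 -0.4  0.9] w 92.1 t 14.4 q [-0.14  0.37  0.72  2.16 -0.37  0.73  0.31]
{'dx': 2.7, 'dy': -0.6, 'dz': 45.3, 'twist': np.float64(0.0)}
{'dx': 2.7, 'dy': -0.6, 'dz': 45.3, 'twist': np.float64(0.0)}
```

>>> {"api": "move_arm", "payload": {"increments": [{"claw": 1, "dx": 5.5, "dy": -1, "dz": 20, "twist": 0}, {"claw": 1, "dx": 0, "dy": 0, "dz": 35, "twist": 0}, {"claw": 1, "dx": 0, "dy": 0, "dz": 25, "twist": 0}, {"claw": 1, "dx": 0, "dy": 0, "dz": 10.5, "twist": 0}, {"claw": 1, "dx": 0, "dy": 0, "dz": 0, "twist": 0}]}}

```text
clock: 14.9
eef_pos: [0.3915, -0.2242, -0.0007]
ee_rot: [-3.139, 0.0, 1.055]
force: [1.0, -0.5, -1.0]
width: 1.002
```

>>> {"api": "move_arm", "payload": {"increments": [{"claw": -1, "dx": 0, "dy": 0, "dz": 0, "twist": 0}, {"claw": -1, "dx": 0, "dy": 0, "dz": 0, "twist": 0}, {"claw": -1, "dx": 0, "dy": 0, "dz": 0, "twist": 0}, {"claw": -1, "dx": 0, "dy": 0, "dz": 0, "twist": 0}, {"claw": -1, "dx": 0, "dy": 0, "dz": 0, "twist": 0}]}}

```text
clock: 15.4
eef_pos: [0.3926, -0.2252, 0.0006]
ee_rot: [3.141, -0.0, 1.054]
force: [-1.0, 0.0, 0.4]
width: 0.613
```

>>> {"api": "move_arm", "payload": {"increments": [{"claw": -1, "dx": 0, "dy": 0, "dz": 0, "twist": 0}, {"claw": -1, "dx": 0, "dy": 0, "dz": 0, "twist": 0}, {"claw": -1, "dx": 0, "dy": 0, "dz": 0, "twist": 0}]}}

```text
clock: 15.7
eef_pos: [0.3924, -0.2252, 0.0003]
ee_rot: [3.142, -0.0, 1.054]
force: [0.3, -0.8, 2.9]
width: 0.457
```

```bash
python3 plan.py 390.6 -227.2 90 60 46
```

```text
now [ 3.924e+02 -2.252e+02  3.000e-01] 60.38 F [ 0.3 -0.8  2.9] w 42.0 t 15.7 q [-0.01  0.53  0.55  2.23 -0.56  0.52  0.46]
{'dx': -1.3, 'dy': -0.3, 'dz': -44.9, 'twist': np.float64(0.2)}
{'dx': -1.3, 'dy': -0.3, 'dz': -44.9, 'twist': np.float64(0.2)}
```

42.0 mm: the round tube is held. Lift.

>>> {"api": "move_arm", "payload": {"increments": [{"claw": -1, "dx": 0, "dy": 0, "dz": 0, "twist": 0}, {"claw": -1, "dx": 0, "dy": 0, "dz": -10, "twist": 0}, {"claw": -1, "dx": 0, "dy": 0, "dz": -30, "twist": 0}, {"claw": -1, "dx": 0, "dy": 0, "dz": -40, "twist": 0}, {"claw": -1, "dx": 0, "dy": 0, "dz": -10, "twist": 0}]}}

```text
clock: 16.2
eef_pos: [0.3934, -0.2263, 0.0933]
ee_rot: [3.138, -0.001, 1.053]
force: [0.9, -0.1, -2.1]
width: 0.454
```

```bash
python3 plan.py 603.2 -72.5 90 70 40
```

```text
now [ 393.4 -226.3   93.3] 60.34 F [ 0.9 -0.1 -2.1] w 41.7 t 16.2 q [-0.17  0.37  0.74  2.16 -0.37  0.73  0.3 ]
{'dx': 33.9, 'dy': 15.2, 'dz': 0.5, 'twist': np.float64(-1.4)}
{'dx': 33.5, 'dy': 16.0, 'dz': 0.5, 'twist': np.float64(-1.4)}
{'dx': 33.2, 'dy': 16.8, 'dz': 0.5, 'twist': np.float64(-1.4)}
{'dx': 32.7, 'dy': 17.6, 'dz': 0.5, 'twist': np.float64(-1.4)}
{'dx': 32.3, 'dy': 18.4, 'dz': 0.5, 'twist': np.float64(-1.4)}
{'dx': 31.9, 'dy': 19.1, 'dz': 0.5, 'twist': np.float64(-1.4)}
{'dx': 31.4, 'dy': 19.9, 'dz': 0.5, 'twist': np.float64(-1.4)}
```

>>> {"api": "move_arm", "payload": {"increments": [{"claw": -1, "dx": 34, "dy": 15, "dz": 0, "twist": -1.5}, {"claw": -1, "dx": 33.5, "dy": 16, "dz": 0, "twist": -1.5}, {"claw": -1, "dx": 33, "dy": 17, "dz": 0, "twist": -1.5}, {"claw": -1, "dx": 32.5, "dy": 17.5, "dz": 0, "twist": -1.5}, {"claw": -1, "dx": 32.5, "dy": 18.5, "dz": 0, "twist": -1.5}]}}

```text
clock: 16.7
eef_pos: [0.5423, -0.1135, 0.09]
ee_rot: [-3.141, 0.0, 1.186]
force: [0.2, -0.6, -2.7]
width: 0.456
```

>>> {"api": "move_arm", "payload": {"increments": [{"claw": -1, "dx": 32, "dy": 19, "dz": 0, "twist": -1.5}, {"claw": -1, "dx": 31, "dy": 20, "dz": 0, "twist": -1}, {"claw": -1, "dx": 0, "dy": 0, "dz": 0, "twist": 0}, {"claw": -1, "dx": 0, "dy": 0, "dz": 0, "twist": 0}, {"claw": -1, "dx": 0, "dy": 0, "dz": 0, "twist": 0}]}}

```text
clock: 17.2
eef_pos: [0.5997, -0.0712, 0.0899]
ee_rot: [-3.14, 0.001, 1.227]
force: [0.5, -0.5, -0.7]
width: 0.454
```

```bash
python3 plan.py 603.2 -72.5 7 70 100
```

```text
now [599.7 -71.2  89.9] 70.31 F [ 0.5 -0.5 -0.7] w 41.8 t 17.2 q [-0.4   0.59  0.63  1.8  -0.43  0.9   0.09]
{'dx': -0.0, 'dy': 3.7, 'dz': 82.9, 'twist': np.float64(0.3)}
```

>>> {"api": "move_arm", "payload": {"increments": [{"claw": -1, "dx": 0, "dy": 3.5, "dz": 30, "twist": 0}, {"claw": -1, "dx": 0, "dy": 0, "dz": 25, "twist": 0}, {"claw": -1, "dx": 0, "dy": 0, "dz": 15, "twist": 0}, {"claw": -1, "dx": 0, "dy": 0, "dz": 6, "twist": 0}, {"claw": -1, "dx": 0, "dy": 0, "dz": 0, "twist": 0}]}}

```text
clock: 17.7
eef_pos: [0.6036, -0.072, 0.014]
ee_rot: [-3.141, 0.0, 1.228]
force: [-1.0, 1.2, -2.7]
width: 0.453
```

```bash
python3 plan.py 603.2 -72.5 7 70 100
```

```text
now [603.6 -72.   14. ] 70.33 F [-1.   1.2 -2.7] w 41.7 t 17.7 q [-0.34  0.69  0.56  1.84 -0.51  0.77  0.15]
{'dx': -0.6, 'dy': -0.3, 'dz': 7.0, 'twist': np.float64(0.3)}
```

>>> {"api": "move_arm", "payload": {"increments": [{"claw": -1, "dx": -0.5, "dy": -0.5, "dz": 3, "twist": 0}, {"claw": -1, "dx": 0, "dy": 0, "dz": 2, "twist": 0}, {"claw": -1, "dx": 0, "dy": 0, "dz": 1, "twist": 0}, {"claw": -1, "dx": 0, "dy": 0, "dz": 0, "twist": 0}, {"claw": -1, "dx": 0, "dy": 0, "dz": 0, "twist": 0}]}}

```text
clock: 18.2
eef_pos: [0.6038, -0.0717, 0.0085]
ee_rot: [3.141, -0.0, 1.229]
force: [1.5, -0.6, -2.0]
width: 0.458
```

>>> {"api": "move_arm", "payload": {"increments": [{"claw": -1, "dx": 0, "dy": 0, "dz": 0.5, "twist": 0}, {"claw": -1, "dx": 0, "dy": 0, "dz": 0, "twist": 0}, {"claw": -1, "dx": 0, "dy": 0, "dz": 0, "twist": 0}]}}

```text
clock: 18.5
eef_pos: [0.6037, -0.0718, 0.0077]
ee_rot: [-3.142, -0.0, 1.228]
force: [-0.4, 0.1, -2.4]
width: 0.455
```

>>> {"api": "move_arm", "payload": {"increments": [{"claw": -1, "dx": -0.8, "dy": 0, "dz": 0, "twist": 0}, {"claw": -1, "dx": 0, "dy": 0, "dz": 0.5, "twist": 0}, {"claw": -1, "dx": 0, "dy": 0, "dz": 0, "twist": 0}, {"claw": -1, "dx": 0, "dy": 0, "dz": 0, "twist": 0}]}}

```text
clock: 18.9
eef_pos: [0.6033, -0.0728, 0.0074]
ee_rot: [3.142, 0.0, 1.228]
force: [-1.4, -0.1, 1.7]
width: 0.457
```

>>> {"api": "move_arm", "payload": {"increments": [{"claw": 0.4, "dx": 0, "dy": 0, "dz": 0, "twist": 0}, {"claw": 0.4, "dx": 0, "dy": 0, "dz": 0, "twist": 0}, {"claw": 0.4, "dx": 0, "dy": 0, "dz": 0, "twist": 0}, {"claw": 0.4, "dx": 0, "dy": 0, "dz": 0, "twist": 0}]}}

```text
clock: 19.3
eef_pos: [0.6034, -0.0725, 0.0072]
ee_rot: [3.142, -0.0, 1.229]
force: [0.5, -0.2, 0.3]
width: 0.689
```

>>> {"api": "move_arm", "payload": {"increments": [{"claw": 0.4, "dx": 0, "dy": 0, "dz": -20, "twist": 0}, {"claw": 0.4, "dx": 0, "dy": 0, "dz": -35, "twist": 0}, {"claw": 0.4, "dx": 0, "dy": 0, "dz": -30, "twist": 0}, {"claw": 1, "dx": 0, "dy": 0, "dz": 0, "twist": 0}]}}

```text
clock: 19.7
eef_pos: [0.606, -0.0734, 0.0962]
ee_rot: [3.135, -0.002, 1.228]
force: [0.1, -0.6, -1.1]
width: 0.749
```

```bash
python3 plan.py 556.5 -252.2 90 55.9 46
```

```text
now [606.  -73.4  96.2] 70.37 F [ 0.1 -0.6 -1.1] w 68.9 t 19.7 q [-0.39  0.58  0.64  1.78 -0.43  0.91  0.09]
{'dx': -37.0, 'dy': 2.7, 'dz': 1.2, 'twist': np.float64(2.9)}
{'dx': -36.8, 'dy': 4.6, 'dz': 1.2, 'twist': np.float64(2.9)}
{'dx': -36.6, 'dy': 6.4, 'dz': 1.2, 'twist': np.float64(2.9)}
{'dx': -36.2, 'dy': 8.2, 'dz': 1.2, 'twist': np.float64(2.9)}
{'dx': -35.7, 'dy': 10.1, 'dz': 1.2, 'twist': np.float64(2.9)}
```

>>> {"api": "move_arm", "payload": {"increments": [{"claw": 1, "dx": -37, "dy": 2.5, "dz": 1, "twist": 3}, {"claw": 1, "dx": -37, "dy": 4.5, "dz": 1, "twist": 3}, {"claw": 1, "dx": -36.5, "dy": 6.5, "dz": 1, "twist": 3}, {"claw": 1, "dx": -36, "dy": 8, "dz": 1, "twist": 3}, {"claw": 1, "dx": -35.5, "dy": 10, "dz": 1, "twist": 2.5}]}}

```text
clock: 20.2
eef_pos: [0.5523, -0.2518, 0.0867]
ee_rot: [-3.141, -0.0, 0.974]
force: [-0.8, 0.6, -0.2]
width: 1.002
```

>>> {"api": "move_arm", "payload": {"increments": [{"claw": 1, "dx": 0, "dy": 0, "dz": 0, "twist": 0}, {"claw": 1, "dx": 0, "dy": 0, "dz": 0, "twist": 0}, {"claw": 1, "dx": 0, "dy": 0, "dz": 0, "twist": 0}]}}

```text
clock: 20.5
eef_pos: [0.5533, -0.2495, 0.0867]
ee_rot: [-3.141, -0.001, 0.977]
force: [-0.8, 0.2, -0.6]
width: 0.998
```

```bash
python3 plan.py 556.5 -252.2 0 55.9 100; python3 - <<'E'
from meas import *
im,K,T=grab("top")
for n,c in dict(pipe=(354,197)).items(): print(n,np.round(blob(im,K,T,proj([.6023,-.0749,.057],K,T)[0],.057,r=20,thr=np.float64(170)),1))
p=proj([.6023,-.0749,.057],K,T)[0].astype(int);print(p)
save(im,"pics/p1.png",(p[0]-60,p[1]-30,p[0]+60,p[1]+60),6)
E
```

```text
now [ 553.3 -249.5   86.7] 55.97 F [-0.8  0.2 -0.6] w 91.8 t 20.5 q [-0.12  0.61  0.69  1.8  -0.48  0.91  0.19]
{'dx': -0.5, 'dy': 4.2, 'dz': 86.7, 'twist': np.float64(0.1)}
pipe [599.1 -72.   70.2  83.    5.8]
[351 197]
```

View pics/p1.png

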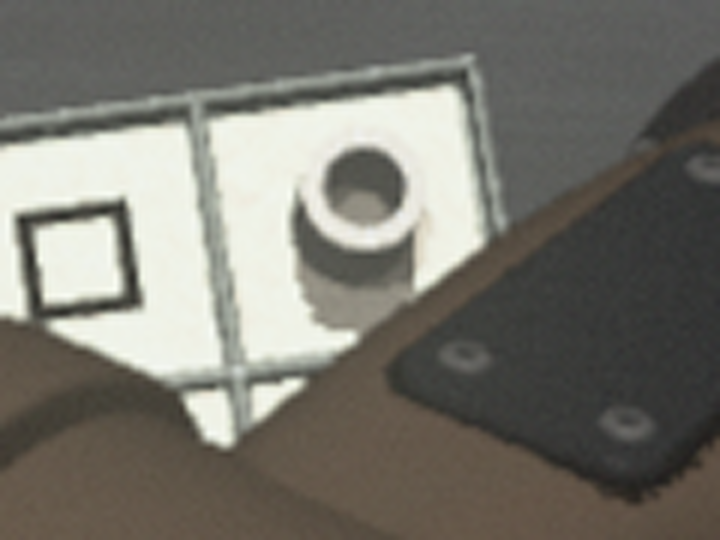

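The round tube stands upright in its ring bay, with its rim centred near (351.5,198.5) px and nothing toppled. Now the hex.

>>> {"api": "move_arm", "payload": {"increments": [{"claw": 1, "dx": -0.5, "dy": 4, "dz": 20, "twist": 0}, {"claw": 1, "dx": 0, "dy": 0, "dz": 35, "twist": 0}, {"claw": 1, "dx": 0, "dy": 0, "dz": 22, "twist": 0}, {"claw": 1, "dx": 0, "dy": 0, "dz": 9.5, "twist": 0}, {"claw": 1, "dx": 0, "dy": 0, "dz": 0, "twist": 0}]}}

```text
clock: 21.05
eef_pos: [0.5557, -0.2522, -0.0004]
ee_rot: [-3.139, 0.0, 0.977]
force: [-0.3, -0.3, 0.6]
width: 1.001
```

```bash
python3 plan.py 556.5 -252.2 0 55.9 100; python3 - <<'E'
from meas import *
im,K,T=grab("top"); p=proj([.6023,-.0749,.057],K,T)[0]; print(p)
for thr in (120,140,160): print(np.round(blob(im,K,T,p,.057,r=9,dark=True,thr=thr),1))
E
```

```text
now [ 5.557e+02 -2.522e+02 -4.000e-01] 55.97 F [-0.3 -0.3  0.6] w 92.1 t 21.05 q [-0.06  0.72  0.6   1.84 -0.57  0.76  0.26]
{'dx': 0.4, 'dy': 0.7, 'dz': -0.4, 'twist': np.float64(0.1)}
[351.38271483 197.23678173]
[600.6 -73.2  30.6  36.4   2. ]
[600.8 -73.2  31.1  36.4   2. ]
[601.  -73.2  31.3  36.4   2. ]
```

>>> {"api": "move_arm", "payload": {"increments": [{"claw": -1, "dx": 0.5, "dy": 0.5, "dz": 0, "twist": 0}, {"claw": -1, "dx": 0, "dy": 0, "dz": 0, "twist": 0}, {"claw": -1, "dx": 0, "dy": 0, "dz": 0, "twist": 0}, {"claw": -1, "dx": 0, "dy": 0, "dz": 0, "twist": 0}, {"claw": -1, "dx": 0, "dy": 0, "dz": 0, "twist": 0}]}}

```text
clock: 21.6
eef_pos: [0.5569, -0.2533, 0.001]
ee_rot: [3.141, -0.0, 0.975]
force: [-0.2, -0.9, 0.2]
width: 0.614
```

>>> {"api": "move_arm", "payload": {"increments": [{"claw": -1, "dx": 0, "dy": 0, "dz": 0, "twist": 0}, {"claw": -1, "dx": 0, "dy": 0, "dz": 0, "twist": 0}, {"claw": -1, "dx": 0, "dy": 0, "dz": 0, "twist": 0}, {"claw": -1, "dx": 0, "dy": 0, "dz": 0, "twist": 0}]}}

```text
clock: 22.0
eef_pos: [0.5568, -0.2533, 0.0007]
ee_rot: [3.142, -0.0, 0.975]
force: [0.2, 0.6, -0.2]
width: 0.409
```

```bash
python3 plan.py 556.5 -252.2 0 55.9 100; python3 - <<'E'
from meas import *
im,K,T=grab("top"); p=proj([.6023,-.0749,.057],K,T)[0]
for thr in (120,140,160): print(np.round(blob(im,K,T,p+[.4,0],.057,r=8,dark=True,thr=thr),1))
x0,y0=int(p[0])-9,int(p[1])-9
print(cv2.cvtColor(im,cv2.COLOR_RGB2GRAY)[y0:y0+20,x0:x0+20])
E
```

```text
now [ 556.8 -253.3    0.7] 55.88 F [ 0.2  0.6 -0.2] w 37.6 t 22.0 q [-0.06  0.72  0.6   1.84 -0.57  0.76  0.26]
{'dx': 0.8, 'dy': -0.9, 'dz': 0.7, 'twist': np.float64(-0.0)}
[601.  -73.2  27.2  32.4   2. ]
[601.2 -73.2  27.7  32.4   2. ]
[601.5 -73.2  28.2  32.4   2. ]
[[243 243 242 242 242 240 237 236 238 239 237 236 240 240 240 243 243 243
  243 242]
 [242 243 242 241 240 237 235 234 239 238 234 236 238 236 236 240 242 242
  221 184]
 [238 243 240 236 235 238 237 235 238 238 235 237 237 234 233 235 217 208
  151  87]
 [175 216 221 230 234 239 218 197 177 170 174 180 211 229 207 193 143 114
   87  76]
 [ 89 128 138 166 174 179 139 117  87  76  88  96 124 165 133 114  90  77
   77  76]
 [ 77  75  75  88  92  88  76  72  76  76  77  75  67  89  83  78  77  76
   79  80]
 [ 78  78  78  77  76  75  74  75  74  76  72  69  70  76  80  78  80  79
   81  78]
 [ 79  80  81  79  78  76  78  78  75  75  72  70  72  75  76  76  76  80
   81  82]
 [ 83  83  81  79  78  81  78  81  78  76  74  75  75  74  72  74  75  79
   80  82]
 [ 83  82  81  81  82  82  81  79  83  80  76  76  74  74  77  73
[... 170 characters left out ...]
  79  77
   76  78]
 [ 86  86  87  87  85  84  85  84  82  84  81  84  80  81  84  80  81  77
   76  76]
 [ 88  87  87  85  84  82  85  84  85  86  88  81  80  83  83  80  82  81
   80  78]
 [ 84  86  86  86  87  88  88  88  85  85  83  85  82  84  82  82  84  82
   80  80]
 [ 87  88  86  87  88  88  86  86  85  86  80  84  86  87  82  85  83  85
   83  82]
 [ 90  88  88  90  86  90  88  86  89  84  86  87  85  87  83  85  84  83
   85  82]
 [ 87  87  87  88  89  88  89  87  86  86  88  88  86  85  86  85  85  83
   85  85]
 [ 90  90  89  90  89  90  87  87  88  87  88  87  86  88  88  89  86  86
   85  87]
 [ 90  91  90  89  88  89  89  89  89  87  89  90  87  87  91  87  87  88
   87  86]]
```

Hex gripped at 37.6 mm. Lift and carry.

>>> {"api": "move_arm", "payload": {"increments": [{"claw": -1, "dx": 0, "dy": 0, "dz": -10, "twist": 0}, {"claw": -1, "dx": 0, "dy": 0, "dz": -30, "twist": 0}, {"claw": -1, "dx": 0, "dy": 0, "dz": -35, "twist": 0}, {"claw": -1, "dx": 0, "dy": 0, "dz": -15, "twist": 0}, {"claw": -1, "dx": 0, "dy": 0, "dz": 0, "twist": 0}]}}

```text
clock: 22.55
eef_pos: [0.5579, -0.2539, 0.0928]
ee_rot: [3.138, -0.001, 0.976]
force: [0.7, -0.4, -4.0]
width: 0.415
```

```bash
python3 plan.py 508.3 -92.5 90 70 40
```

```text
now [ 557.9 -253.9   92.8] 55.89 F [ 0.7 -0.4 -4. ] w 38.2 t 22.55 q [-0.12  0.61  0.7   1.78 -0.48  0.93  0.19]
{'dx': 21.2, 'dy': -26.3, 'dz': 0.6, 'twist': np.float64(-2.8)}
{'dx': 22.4, 'dy': -25.2, 'dz': 0.6, 'twist': np.float64(-2.8)}
{'dx': 23.6, 'dy': -24.1, 'dz': 0.6, 'twist': np.float64(-2.8)}
{'dx': 24.8, 'dy': -22.9, 'dz': 0.6, 'twist': np.float64(-2.8)}
{'dx': 25.9, 'dy': -21.7, 'dz': 0.6, 'twist': np.float64(-2.8)}
```

>>> {"api": "move_arm", "payload": {"increments": [{"claw": -1, "dx": 21, "dy": -26.5, "dz": 0, "twist": -2.8}, {"claw": -1, "dx": 22.5, "dy": -25, "dz": 0, "twist": -2.8}, {"claw": -1, "dx": 23.5, "dy": -24, "dz": 0, "twist": -2.8}, {"claw": -1, "dx": 25, "dy": -23, "dz": 0, "twist": -2.8}, {"claw": -1, "dx": 26, "dy": -21.5, "dz": 0, "twist": -2.8}]}}

```text
clock: 23.05
eef_pos: [0.5057, -0.0902, 0.0892]
ee_rot: [-3.139, 0.001, 1.222]
force: [0.1, 0.4, -3.7]
width: 0.409
```

>>> {"api": "move_arm", "payload": {"increments": [{"claw": -1, "dx": 0, "dy": 0, "dz": 0, "twist": 0}, {"claw": -1, "dx": 0, "dy": 0, "dz": 0, "twist": 0}, {"claw": -1, "dx": 0, "dy": 0, "dz": 0, "twist": 0}]}}

```text
clock: 23.35
eef_pos: [0.5073, -0.0928, 0.0902]
ee_rot: [-3.141, 0.001, 1.219]
force: [0.3, -0.5, -3.2]
width: 0.414
```

```bash
python3 plan.py 508.3 -92.5 7 70 100
```

```text
now [507.3 -92.8  90.2] 69.82 F [ 0.3 -0.5 -3.2] w 38.1 t 23.35 q [-0.41  0.46  0.67  2.02 -0.39  0.8   0.13]
{'dx': 0.6, 'dy': 0.9, 'dz': 83.2, 'twist': np.float64(-0.2)}
```

>>> {"api": "move_arm", "payload": {"increments": [{"claw": -1, "dx": 0.5, "dy": 0.5, "dz": 30, "twist": 0}, {"claw": -1, "dx": 0, "dy": 0, "dz": 25, "twist": 0}, {"claw": -1, "dx": 0, "dy": 0, "dz": 15, "twist": 0}, {"claw": -1, "dx": 0, "dy": 0, "dz": 7, "twist": 0}, {"claw": -1, "dx": 0, "dy": 0, "dz": 0, "twist": 0}]}}

```text
clock: 23.85
eef_pos: [0.5076, -0.0927, 0.0129]
ee_rot: [-3.14, 0.001, 1.218]
force: [-0.9, 0.7, -1.9]
width: 0.413
```

```bash
python3 plan.py 508.3 -92.5 7.5 70 100
```

```text
now [507.6 -92.7  12.9] 69.78 F [-0.9  0.7 -1.9] w 38.0 t 23.85 q [-0.33  0.58  0.56  2.07 -0.51  0.63  0.23]
{'dx': 0.4, 'dy': 0.6, 'dz': 5.4, 'twist': np.float64(-0.2)}
```

>>> {"api": "move_arm", "payload": {"increments": [{"claw": -1, "dx": 0.5, "dy": 0.5, "dz": 2, "twist": -0.2}, {"claw": -1, "dx": 0, "dy": 0, "dz": 1.5, "twist": 0}, {"claw": -1, "dx": 0, "dy": 0, "dz": 1, "twist": 0}, {"claw": -1, "dx": 0, "dy": 0, "dz": 0.5, "twist": 0}, {"claw": -1, "dx": 0, "dy": 0, "dz": 0, "twist": 0}]}}

```text
clock: 24.35
eef_pos: [0.5089, -0.0912, 0.0089]
ee_rot: [3.141, -0.0, 1.223]
force: [0.1, -0.1, -3.2]
width: 0.417
```

>>> {"api": "move_arm", "payload": {"increments": [{"claw": -1, "dx": 0, "dy": 0, "dz": 0.5, "twist": 0}, {"claw": -1, "dx": 0, "dy": 0, "dz": 0, "twist": 0}, {"claw": -1, "dx": 0, "dy": 0, "dz": 0, "twist": 0}]}}

```text
clock: 24.65
eef_pos: [0.5088, -0.0913, 0.0082]
ee_rot: [3.142, -0.0, 1.223]
force: [0.6, -0.3, -4.2]
width: 0.412
```

>>> {"api": "move_arm", "payload": {"increments": [{"claw": -1, "dx": -1.2, "dy": 0, "dz": 0, "twist": 0}, {"claw": -1, "dx": 0, "dy": 0, "dz": 0.5, "twist": 0}, {"claw": -1, "dx": 0, "dy": 0, "dz": 0, "twist": 0}, {"claw": -1, "dx": 0, "dy": 0, "dz": 0.3, "twist": 0}, {"claw": -1, "dx": 0, "dy": 0, "dz": 0, "twist": 0}]}}

```text
clock: 25.15
eef_pos: [0.5084, -0.0925, 0.0077]
ee_rot: [3.141, -0.0, 1.223]
force: [-1.5, 1.3, 3.7]
width: 0.415
```

```bash
python3 plan.py 508.3 -92.5 7.5 70 100
```

```text
now [508.4 -92.5   7.7] 70.08 F [-1.5  1.3  3.7] w 38.1 t 25.15 q [-0.32  0.58  0.55  2.07 -0.52  0.62  0.24]
{'dx': 0.0, 'dy': -0.1, 'dz': 0.2, 'twist': np.float64(0.1)}
```

On the floor with light contact (+3.7 N). Release, lift, and head for the square.

>>> {"api": "move_arm", "payload": {"increments": [{"claw": 0.3, "dx": 0, "dy": 0, "dz": 0, "twist": 0}, {"claw": 0.3, "dx": 0, "dy": 0, "dz": 0, "twist": 0}, {"claw": 0.3, "dx": 0, "dy": 0, "dz": 0, "twist": 0}, {"claw": 0.3, "dx": 0, "dy": 0, "dz": 0, "twist": 0}]}}

```text
clock: 25.55
eef_pos: [0.5085, -0.0924, 0.0075]
ee_rot: [3.141, -0.0, 1.223]
force: [-1.0, -0.6, -0.3]
width: 0.642
```

>>> {"api": "move_arm", "payload": {"increments": [{"claw": 0.3, "dx": 0, "dy": 0, "dz": -20, "twist": 0}, {"claw": 0.3, "dx": 0, "dy": 0, "dz": -35, "twist": 0}, {"claw": 0.3, "dx": 0, "dy": 0, "dz": -35, "twist": 0}, {"claw": 1, "dx": 0, "dy": 0, "dz": 0, "twist": 0}]}}

```text
clock: 25.95
eef_pos: [0.511, -0.0932, 0.1012]
ee_rot: [3.136, -0.002, 1.223]
force: [1.4, -0.1, -0.8]
width: 0.698
```

```bash
python3 plan.py 411.7 270.9 90 142.8 46
```

```text
now [511.  -93.2 101.2] 70.07 F [ 1.4 -0.1 -0.8] w 64.3 t 25.95 q [-0.42  0.45  0.68  2.   -0.38  0.81  0.13]
{'dx': 34.3, 'dy': -24.2, 'dz': 1.2, 'twist': np.float64(-8.1)}
{'dx': 37.3, 'dy': -19.1, 'dz': 1.2, 'twist': np.float64(-8.1)}
{'dx': 39.6, 'dy': -13.7, 'dz': 1.2, 'twist': np.float64(-8.1)}
{'dx': 41.2, 'dy': -8.0, 'dz': 1.2, 'twist': np.float64(-8.1)}
{'dx': 41.9, 'dy': -2.1, 'dz': 1.2, 'twist': np.float64(-8.1)}
{'dx': 41.8, 'dy': 3.8, 'dz': 1.2, 'twist': np.float64(-8.1)}
{'dx': 40.8, 'dy': 9.7, 'dz': 1.2, 'twist': np.float64(-8.1)}
{'dx': 39.0, 'dy': 15.3, 'dz': 1.2, 'twist': np.float64(-8.1)}
{'dx': 36.5, 'dy': 20.6, 'dz': 1.2, 'twist': np.float64(-8.1)}
```

>>> {"api": "move_arm", "payload": {"increments": [{"claw": 1, "dx": 34.5, "dy": -24, "dz": 1, "twist": -8}, {"claw": 1, "dx": 37.5, "dy": -19, "dz": 1, "twist": -8}, {"claw": 1, "dx": 39.5, "dy": -13.5, "dz": 1, "twist": -8}, {"claw": 1, "dx": 41, "dy": -8, "dz": 1, "twist": -8}, {"claw": 1, "dx": 42, "dy": -2, "dz": 1, "twist": -8}]}}

```text
clock: 26.45
eef_pos: [0.4534, 0.1117, 0.0922]
ee_rot: [3.142, -0.0, 1.927]
force: [1.2, -0.2, -0.3]
width: 0.996
```

>>> {"api": "move_arm", "payload": {"increments": [{"claw": 1, "dx": 42, "dy": 4, "dz": 1, "twist": -8}, {"claw": 1, "dx": 41, "dy": 9.5, "dz": 1, "twist": -8}, {"claw": 1, "dx": 39, "dy": 15.5, "dz": 1, "twist": -8}, {"claw": 1, "dx": 36.5, "dy": 20.5, "dz": 1, "twist": -8}, {"claw": 1, "dx": 0, "dy": 0, "dz": 0, "twist": 0}]}}

```text
clock: 26.95
eef_pos: [0.4092, 0.2788, 0.0879]
ee_rot: [3.14, -0.002, 2.492]
force: [-0.4, -0.4, -0.1]
width: 1.0
```

>>> {"api": "move_arm", "payload": {"increments": [{"claw": 1, "dx": 0, "dy": 0, "dz": 0, "twist": 0}, {"claw": 1, "dx": 0, "dy": 0, "dz": 0, "twist": 0}]}}

```text
clock: 27.15
eef_pos: [0.4117, 0.2714, 0.0881]
ee_rot: [-3.141, 0.0, 2.478]
force: [-0.2, -0.0, 1.7]
width: 0.999
```

```bash
python3 plan.py 411.7 270.9 0 142.8 100; python3 - <<'E'
from meas import *
im,K,T=grab("top"); np.savez("top3.npz",im=im,K=K,T=T)
g=cv2.cvtColor(im,cv2.COLOR_RGB2GRAY)
for n,P in dict(pipe=[.6023,-.0749,.057],hex=[.5077,-.0915,.057]).items():
    p=proj(P,K,T)[0]; c=np.round(p).astype(int); print(n,p.round(1))
    G=cv2.resize(g[c[1]-8:c[1]+9,c[0]-8:c[0]+9],None,fx=8,fy=8,interpolation=cv2.INTER_CUBIC)
    m=(G<185).astype(np.uint8); k,l,st,ce=cv2.connectedComponentsWithStats(m)
    for i in range(1,k):
        if st[i,4]>1500: print(st[i],ray((ce[i]+.5)/8-.5+c-8,K,T,.057)[0].round(4), "area mm2",round(st[i,4]/64*3.7))
E
```

```text
now [411.7 271.4  88.1] 141.96 F [-0.2 -0.   1.7] w 91.9 t 27.15 q [-0.93  0.38  0.3   2.05 -0.16  0.74  0.39]
{'dx': -0.4, 'dy': -0.4, 'dz': 88.1, 'twist': np.float64(-0.8)}
pipe [351.4 197.2]
[   11    17   118   111 10110] [ 0.6017 -0.0747  0.057 ] area mm2 584
hex [359.1 243.9]
[  15   11  108  112 8798] [ 0.5077 -0.0917  0.057 ] area mm2 509
```

Round and hex bores measure within 1 mm of their outline centres. Descend on the square.

>>> {"api": "move_arm", "payload": {"increments": [{"claw": 1, "dx": -0.5, "dy": -0.5, "dz": 20, "twist": -0.8}, {"claw": 1, "dx": 0, "dy": 0, "dz": 35, "twist": 0}, {"claw": 1, "dx": 0, "dy": 0, "dz": 22, "twist": 0}, {"claw": 1, "dx": 0, "dy": 0, "dz": 11, "twist": 0}, {"claw": 1, "dx": 0, "dy": 0, "dz": 0, "twist": 0}]}}

```text
clock: 27.7
eef_pos: [0.4113, 0.2705, -0.0005]
ee_rot: [-3.139, -0.0, 2.492]
force: [-0.5, -0.7, 0.7]
width: 1.004
```

>>> {"api": "move_arm", "payload": {"increments": [{"claw": -1, "dx": 0, "dy": 0, "dz": 0, "twist": 0}, {"claw": -1, "dx": 0, "dy": 0, "dz": 0, "twist": 0}, {"claw": -1, "dx": 0, "dy": 0, "dz": 0, "twist": 0}, {"claw": -1, "dx": 0, "dy": 0, "dz": 0, "twist": 0}, {"claw": -1, "dx": 0, "dy": 0, "dz": 0, "twist": 0}]}}

```text
clock: 28.2
eef_pos: [0.4118, 0.2722, 0.0008]
ee_rot: [3.141, 0.0, 2.494]
force: [-0.0, 0.8, 0.1]
width: 0.617
```

>>> {"api": "move_arm", "payload": {"increments": [{"claw": -1, "dx": 0, "dy": 0, "dz": 0, "twist": 0}, {"claw": -1, "dx": 0, "dy": 0, "dz": 0, "twist": 0}, {"claw": -1, "dx": 0, "dy": 0, "dz": 0, "twist": 0}, {"claw": -1, "dx": 0, "dy": 0, "dz": 0, "twist": 0}]}}

```text
clock: 28.6
eef_pos: [0.4115, 0.2719, 0.0005]
ee_rot: [-3.141, -0.0, 2.494]
force: [-1.0, -1.6, 2.7]
width: 0.431
```

```bash
python3 plan.py 411.7 270.9 0 142.8 100
```

```text
now [411.5 271.9   0.5] 142.89 F [-1.  -1.6  2.7] w 39.7 t 28.6 q [-0.87  0.52  0.24  2.11 -0.24  0.53  0.46]
{'dx': -0.7, 'dy': -0.7, 'dz': 0.5, 'twist': np.float64(0.1)}
```

>>> {"api": "move_arm", "payload": {"increments": [{"claw": -1, "dx": 0, "dy": 0, "dz": -10, "twist": 0}, {"claw": -1, "dx": 0, "dy": 0, "dz": -30, "twist": 0}, {"claw": -1, "dx": 0, "dy": 0, "dz": -35, "twist": 0}, {"claw": -1, "dx": 0, "dy": 0, "dz": -15, "twist": 0}, {"claw": -1, "dx": 0, "dy": 0, "dz": 0, "twist": 0}]}}

```text
clock: 29.1
eef_pos: [0.4129, 0.273, 0.0929]
ee_rot: [3.137, 0.001, 2.494]
force: [-0.6, 0.6, -2.6]
width: 0.434
```

```bash
python3 plan.py 586 20.7 90 100 40
```

```text
now [412.9 273.   92.9] 142.88 F [-0.6  0.6 -2.6] w 39.9 t 29.1 q [-0.93  0.37  0.31  2.05 -0.16  0.74  0.4 ]
{'dx': -36.3, 'dy': -12.1, 'dz': 0.4, 'twist': np.float64(5.4)}
{'dx': -37.3, 'dy': -8.7, 'dz': 0.4, 'twist': np.float64(5.4)}
{'dx': -37.9, 'dy': -5.1, 'dz': 0.4, 'twist': np.float64(5.4)}
{'dx': -38.2, 'dy': -1.6, 'dz': 0.4, 'twist': np.float64(5.4)}
{'dx': -38.2, 'dy': 2.0, 'dz': 0.4, 'twist': np.float64(5.4)}
{'dx': -37.8, 'dy': 5.6, 'dz': 0.4, 'twist': np.float64(5.4)}
{'dx': -37.2, 'dy': 9.1, 'dz': 0.4, 'twist': np.float64(5.4)}
{'dx': -36.1, 'dy': 12.5, 'dz': 0.4, 'twist': np.float64(5.4)}
```

>>> {"api": "move_arm", "payload": {"increments": [{"claw": -1, "dx": -36.5, "dy": -12, "dz": 0, "twist": 5.4}, {"claw": -1, "dx": -37.5, "dy": -8.5, "dz": 0, "twist": 5.4}, {"claw": -1, "dx": -38, "dy": -5, "dz": 0, "twist": 5.4}, {"claw": -1, "dx": -38, "dy": -1.5, "dz": 0, "twist": 5.4}, {"claw": -1, "dx": -38, "dy": 2, "dz": 0, "twist": 5.4}]}}

```text
clock: 29.6
eef_pos: [0.52, 0.1129, 0.0894]
ee_rot: [-3.14, -0.0, 2.019]
force: [0.6, 1.5, -2.5]
width: 0.435
```

>>> {"api": "move_arm", "payload": {"increments": [{"claw": -1, "dx": -38, "dy": 5.5, "dz": 0, "twist": 5.4}, {"claw": -1, "dx": -37, "dy": 9, "dz": 0, "twist": 5.4}, {"claw": -1, "dx": -36, "dy": 12.5, "dz": 0, "twist": 5.1}, {"claw": -1, "dx": 0, "dy": 0, "dz": 0, "twist": 0}, {"claw": -1, "dx": 0, "dy": 0, "dz": 0, "twist": 0}]}}

```text
clock: 30.1
eef_pos: [0.5838, 0.0185, 0.0891]
ee_rot: [-3.14, 0.0, 1.743]
force: [-0.2, 1.2, -2.7]
width: 0.436
```

```bash
python3 plan.py 586 20.7 7 100 100
```

```text
now [583.8  18.5  89.1] 99.89 F [-0.2  1.2 -2.7] w 40.1 t 30.1 q [-0.49  0.53  0.52  1.84 -0.34  0.86  0.38]
{'dx': 1.8, 'dy': 2.5, 'dz': 82.1, 'twist': np.float64(-0.1)}
```

>>> {"api": "move_arm", "payload": {"increments": [{"claw": -1, "dx": 1.5, "dy": 2, "dz": 30, "twist": 0}, {"claw": -1, "dx": 0, "dy": 0, "dz": 25, "twist": 0}, {"claw": -1, "dx": 0, "dy": 0, "dz": 15, "twist": 0}, {"claw": -1, "dx": 0, "dy": 0, "dz": 6, "twist": 0}, {"claw": -1, "dx": 0, "dy": 0, "dz": 0, "twist": 0}]}}

```text
clock: 30.6
eef_pos: [0.5855, 0.0219, 0.0138]
ee_rot: [-3.14, -0.0, 1.746]
force: [0.4, 0.5, -2.8]
width: 0.435
```

>>> {"api": "move_arm", "payload": {"increments": [{"claw": -1, "dx": 0, "dy": 0, "dz": 2, "twist": 0}, {"claw": -1, "dx": 0, "dy": 0, "dz": 1, "twist": 0}, {"claw": -1, "dx": 0, "dy": 0, "dz": 0.5, "twist": 0}, {"claw": -1, "dx": 0, "dy": 0, "dz": 0, "twist": 0}, {"claw": -1, "dx": 0, "dy": 0, "dz": 0, "twist": 0}]}}

```text
clock: 31.1
eef_pos: [0.5864, 0.0214, 0.0112]
ee_rot: [3.141, -0.0, 1.745]
force: [0.1, 0.2, -2.2]
width: 0.433
```

```bash
python3 plan.py 586 20.7 7 100 100
```

```text
now [586.4  21.4  11.2] 99.98 F [ 0.1  0.2 -2.2] w 39.9 t 31.1 q [-0.44  0.64  0.45  1.89 -0.42  0.71  0.43]
{'dx': -0.7, 'dy': -0.5, 'dz': 4.2, 'twist': np.float64(-0.0)}
```

>>> {"api": "move_arm", "payload": {"increments": [{"claw": -1, "dx": -0.7, "dy": -0.5, "dz": 1.5, "twist": 0}, {"claw": -1, "dx": 0, "dy": 0, "dz": 1, "twist": 0}, {"claw": -1, "dx": 0, "dy": 0, "dz": 0.5, "twist": 0}, {"claw": -1, "dx": 0, "dy": 0, "dz": 0, "twist": 0}, {"claw": -1, "dx": 0, "dy": 0, "dz": 0, "twist": 0}]}}

```text
clock: 31.6
eef_pos: [0.5858, 0.0207, 0.0079]
ee_rot: [3.142, -0.0, 1.745]
force: [0.3, 0.0, -1.6]
width: 0.432
```

>>> {"api": "move_arm", "payload": {"increments": [{"claw": -1, "dx": 0, "dy": 0, "dz": 0.5, "twist": 0}, {"claw": -1, "dx": 0, "dy": 0, "dz": 0, "twist": 0}, {"claw": -1, "dx": 0, "dy": 0, "dz": 0, "twist": 0}]}}

```text
clock: 31.9
eef_pos: [0.5859, 0.0207, 0.0075]
ee_rot: [3.141, -0.0, 1.745]
force: [-1.3, -0.6, -0.7]
width: 0.435
```

>>> {"api": "move_arm", "payload": {"increments": [{"claw": -1, "dx": 0, "dy": 0, "dz": 0.4, "twist": 0}, {"claw": -1, "dx": 0, "dy": 0, "dz": 0, "twist": 0}, {"claw": -1, "dx": 0, "dy": 0, "dz": 0, "twist": 0}]}}

```text
clock: 32.2
eef_pos: [0.5859, 0.0207, 0.0075]
ee_rot: [3.141, -0.0, 1.745]
force: [-2.6, 0.1, 5.1]
width: 0.437
```

>>> {"api": "move_arm", "payload": {"increments": [{"claw": 0.3, "dx": 0, "dy": 0, "dz": 0, "twist": 0}, {"claw": 0.3, "dx": 0, "dy": 0, "dz": 0, "twist": 0}, {"claw": 0.3, "dx": 0, "dy": 0, "dz": 0, "twist": 0}, {"claw": 0.3, "dx": 0, "dy": 0, "dz": 0, "twist": 0}]}}

```text
clock: 32.6
eef_pos: [0.5858, 0.0207, 0.007]
ee_rot: [3.142, -0.0, 1.745]
force: [0.1, -0.1, -0.1]
width: 0.646
```

>>> {"api": "move_arm", "payload": {"increments": [{"claw": 0.3, "dx": 0, "dy": 0, "dz": -20, "twist": 0}, {"claw": 0.3, "dx": 0, "dy": 0, "dz": -35, "twist": 0}, {"claw": 0.3, "dx": 0, "dy": 0, "dz": -35, "twist": 0}, {"claw": 1, "dx": 0, "dy": 0, "dz": 0, "twist": 0}]}}

```text
clock: 33.0
eef_pos: [0.5888, 0.0204, 0.1013]
ee_rot: [3.134, 0.0, 1.745]
force: [1.1, 0.4, -0.1]
width: 0.694
```

```bash
python3 plan.py 567.9 272.6 90 34.2 46; python3 - <<'E'
from h import *
import numpy as np
from meas import blob
d=np.load("top3.npz"); print(np.round(blob(d["im"],d["K"],d["T"],(178,210),.05),1))
for t in(120,140,165): print(np.round(blob(*(np.load("top0.npz")[k] for k in("im","K","T")),(178,210),.05,thr=t),1))
E
```

```text
now [588.8  20.4 101.3] 99.97 F [ 1.1  0.4 -0.1] w 63.8 t 33.0 q [-0.5   0.52  0.53  1.83 -0.34  0.88  0.37]
{'dx': 31.5, 'dy': 2.9, 'dz': 1.4, 'twist': np.float64(8.2)}
{'dx': 31.6, 'dy': -1.7, 'dz': 1.4, 'twist': np.float64(8.2)}
{'dx': 31.0, 'dy': -6.2, 'dz': 1.4, 'twist': np.float64(8.2)}
{'dx': 29.8, 'dy': -10.5, 'dz': 1.4, 'twist': np.float64(8.2)}
{'dx': 28.0, 'dy': -14.7, 'dz': 1.4, 'twist': np.float64(8.2)}
{'dx': 25.6, 'dy': -18.5, 'dz': 1.4, 'twist': np.float64(8.2)}
{'dx': 22.7, 'dy': -22.0, 'dz': 1.4, 'twist': np.float64(8.2)}
{'dx': 19.3, 'dy': -25.0, 'dz': 1.4, 'twist': np.float64(8.2)}
[568.  272.6  41.5  41.2  34.1]
[568.  272.6  42.   41.6  33.9]
[567.9 272.6  41.   40.6  34.2]
[568.  272.6  39.5  39.5  34. ]
```

>>> {"api": "move_arm", "payload": {"increments": [{"claw": 1, "dx": 31.5, "dy": 3, "dz": 1, "twist": 8.2}, {"claw": 1, "dx": 31.5, "dy": -1.5, "dz": 1, "twist": 8.2}, {"claw": 1, "dx": 31, "dy": -6, "dz": 1, "twist": 8.2}, {"claw": 1, "dx": 30, "dy": -10.5, "dz": 1, "twist": 8.2}, {"claw": 1, "dx": 28, "dy": -14.5, "dz": 1, "twist": 8.2}]}}

```text
clock: 33.5
eef_pos: [0.5727, 0.1795, 0.0914]
ee_rot: [-3.141, 0.0, 1.024]
force: [0.5, 0.2, -0.5]
width: 0.996
```

>>> {"api": "move_arm", "payload": {"increments": [{"claw": 1, "dx": 25.5, "dy": -18.5, "dz": 2, "twist": 8.2}, {"claw": 1, "dx": 22.5, "dy": -22, "dz": 2, "twist": 8.2}, {"claw": 1, "dx": 19.5, "dy": -25, "dz": 2, "twist": 8.2}, {"claw": 1, "dx": 0, "dy": 0, "dz": 0, "twist": 0}, {"claw": 1, "dx": 0, "dy": 0, "dz": 0, "twist": 0}]}}

```text
clock: 34.0
eef_pos: [0.5645, 0.2732, 0.085]
ee_rot: [3.141, 0.001, 0.603]
force: [0.1, 0.3, 0.6]
width: 1.0
```

>>> {"api": "move_arm", "payload": {"increments": [{"claw": 1, "dx": 0, "dy": 0, "dz": 0, "twist": 0}]}}

```text
clock: 34.1
eef_pos: [0.5652, 0.2711, 0.0858]
ee_rot: [3.141, 0.001, 0.6]
force: [1.0, -1.2, 0.1]
width: 1.001
```

```bash
python3 plan.py 567.9 272.6 0 34.1 100
```

```text
now [565.2 271.1  85.8] 34.38 F [ 1.  -1.2  0.1] w 92.1 t 34.1 q [-1.06  0.69  0.84  1.75 -0.6   0.98 -0.96]
{'dx': 3.0, 'dy': 0.3, 'dz': 85.8, 'twist': np.float64(0.3)}
```

>>> {"api": "move_arm", "payload": {"increments": [{"claw": 1, "dx": 2.5, "dy": 0.5, "dz": 20, "twist": 0.3}, {"claw": 1, "dx": 0, "dy": 0, "dz": 35, "twist": 0}, {"claw": 1, "dx": 0, "dy": 0, "dz": 21, "twist": 0}, {"claw": 1, "dx": 0, "dy": 0, "dz": 9, "twist": 0}, {"claw": 1, "dx": 0, "dy": 0, "dz": 0, "twist": 0}]}}

```text
clock: 34.6
eef_pos: [0.5672, 0.272, 0.0004]
ee_rot: [3.142, 0.002, 0.594]
force: [0.2, 0.2, -0.3]
width: 0.999
```

>>> {"api": "move_arm", "payload": {"increments": [{"claw": -1, "dx": 0, "dy": 0, "dz": 0, "twist": 0}, {"claw": -1, "dx": 0, "dy": 0, "dz": 0, "twist": 0}, {"claw": -1, "dx": 0, "dy": 0, "dz": 0, "twist": 0}, {"claw": -1, "dx": 0, "dy": 0, "dz": 0, "twist": 0}, {"claw": -1, "dx": 0, "dy": 0, "dz": 0, "twist": 0}]}}

```text
clock: 35.1
eef_pos: [0.5676, 0.2738, 0.0014]
ee_rot: [-3.142, -0.001, 0.595]
force: [0.1, 0.2, -0.5]
width: 0.614
```

>>> {"api": "move_arm", "payload": {"increments": [{"claw": -1, "dx": 0, "dy": 0, "dz": 0, "twist": 0}, {"claw": -1, "dx": 0, "dy": 0, "dz": 0, "twist": 0}, {"claw": -1, "dx": 0, "dy": 0, "dz": 0, "twist": 0}, {"claw": -1, "dx": 0, "dy": 0, "dz": 0, "twist": 0}]}}

```text
clock: 35.5
eef_pos: [0.5676, 0.2734, 0.0011]
ee_rot: [3.141, -0.0, 0.595]
force: [0.1, -0.2, 0.7]
width: 0.433
```

```bash
python3 plan.py 567.9 272.6 0 34.1 100
```

```text
now [567.6 273.4   1.1] 34.08 F [ 0.1 -0.2  0.7] w 39.9 t 35.5 q [-1.    0.79  0.75  1.8  -0.7   0.84 -0.89]
{'dx': -0.3, 'dy': 0.8, 'dz': 1.1, 'twist': np.float64(-0.0)}
```

Channel held at 39.9 mm.

>>> {"api": "move_arm", "payload": {"increments": [{"claw": -1, "dx": 0, "dy": 0, "dz": -10, "twist": 0}, {"claw": -1, "dx": 0, "dy": 0, "dz": -30, "twist": 0}, {"claw": -1, "dx": 0, "dy": 0, "dz": -35, "twist": 0}, {"claw": -1, "dx": 0, "dy": 0, "dz": -15, "twist": 0}, {"claw": -1, "dx": 0, "dy": 0, "dz": 0, "twist": 0}]}}

```text
clock: 36.0
eef_pos: [0.5687, 0.2741, 0.0933]
ee_rot: [-3.142, -0.004, 0.595]
force: [0.2, -0.6, -2.6]
width: 0.435
```

```bash
python3 plan.py 491.1 4 90 10 40
```

```text
now [568.7 274.1  93.3] 34.1 F [ 0.2 -0.6 -2.6] w 40.1 t 36.0 q [-1.06  0.68  0.84  1.74 -0.6   0.99 -0.97]
{'dx': -27.0, 'dy': 22.5, 'dz': 0.4, 'twist': np.float64(3.0)}
{'dx': -25.7, 'dy': 23.9, 'dz': 0.4, 'twist': np.float64(3.0)}
{'dx': -24.4, 'dy': 25.2, 'dz': 0.4, 'twist': np.float64(3.0)}
{'dx': -23.1, 'dy': 26.5, 'dz': 0.4, 'twist': np.float64(3.0)}
{'dx': -21.7, 'dy': 27.7, 'dz': 0.4, 'twist': np.float64(3.0)}
{'dx': -20.2, 'dy': 28.8, 'dz': 0.4, 'twist': np.float64(3.0)}
{'dx': -18.6, 'dy': 29.8, 'dz': 0.4, 'twist': np.float64(3.0)}
{'dx': -17.1, 'dy': 30.7, 'dz': 0.4, 'twist': np.float64(3.0)}
```

>>> {"api": "move_arm", "payload": {"increments": [{"claw": -1, "dx": -27, "dy": 22.5, "dz": 0, "twist": 3}, {"claw": -1, "dx": -25.5, "dy": 24, "dz": 0, "twist": 3}, {"claw": -1, "dx": -24.5, "dy": 25, "dz": 0, "twist": 3}, {"claw": -1, "dx": -23, "dy": 26.5, "dz": 0, "twist": 3}, {"claw": -1, "dx": -21.5, "dy": 27.5, "dz": 0, "twist": 3}]}}

```text
clock: 36.5
eef_pos: [0.5175, 0.104, 0.0896]
ee_rot: [-3.142, 0.002, 0.331]
force: [1.1, -1.0, -1.3]
width: 0.437
```

>>> {"api": "move_arm", "payload": {"increments": [{"claw": -1, "dx": -20, "dy": 29, "dz": 0, "twist": 3}, {"claw": -1, "dx": -18.5, "dy": 30, "dz": 0, "twist": 3}, {"claw": -1, "dx": -17, "dy": 30.5, "dz": 0, "twist": 3}, {"claw": -1, "dx": 0, "dy": 0, "dz": 0, "twist": 0}, {"claw": -1, "dx": 0, "dy": 0, "dz": 0, "twist": 0}]}}

```text
clock: 37.0
eef_pos: [0.4898, 0.0035, 0.0901]
ee_rot: [-3.141, 0.002, 0.175]
force: [0.0, -0.1, -2.6]
width: 0.432
```

>>> {"api": "move_arm", "payload": {"increments": [{"claw": -1, "dx": 0, "dy": 0, "dz": 0, "twist": 0}]}}

```text
clock: 37.1
eef_pos: [0.4905, 0.0048, 0.0903]
ee_rot: [-3.141, 0.001, 0.178]
force: [0.8, 0.7, -2.5]
width: 0.435
```

```bash
python3 plan.py 491.1 4 8 10 100
```

```text
now [490.5   4.8  90.3] 10.19 F [ 0.8  0.7 -2.5] w 40.0 t 37.1 q [-0.83  0.53  1.    2.09 -0.6   0.84 -0.87]
{'dx': 0.4, 'dy': 0.9, 'dz': 82.3, 'twist': np.float64(0.2)}
```

>>> {"api": "move_arm", "payload": {"increments": [{"claw": -1, "dx": 0.5, "dy": 0.5, "dz": 30, "twist": 0}, {"claw": -1, "dx": 0, "dy": 0, "dz": 25, "twist": 0}, {"claw": -1, "dx": 0, "dy": 0, "dz": 15, "twist": 0}, {"claw": -1, "dx": 0, "dy": 0, "dz": 6, "twist": 0}, {"claw": -1, "dx": 0, "dy": 0, "dz": 0, "twist": 0}]}}

```text
clock: 37.6
eef_pos: [0.491, 0.004, 0.0143]
ee_rot: [3.142, 0.001, 0.178]
force: [-0.6, -0.4, -1.4]
width: 0.435
```

>>> {"api": "move_arm", "payload": {"increments": [{"claw": -1, "dx": 0, "dy": 0, "dz": 2, "twist": 0}, {"claw": -1, "dx": 0, "dy": 0, "dz": 1, "twist": 0}, {"claw": -1, "dx": 0, "dy": 0, "dz": 0, "twist": 0}, {"claw": -1, "dx": 0, "dy": 0, "dz": 0, "twist": 0}, {"claw": -1, "dx": 0, "dy": 0, "dz": 0, "twist": 0}]}}

```text
clock: 38.1
eef_pos: [0.4915, 0.0034, 0.0123]
ee_rot: [-3.141, -0.001, 0.176]
force: [0.4, -1.2, -2.0]
width: 0.431
```

```bash
python3 plan.py 491.1 4 8 10 100
```

```text
now [491.5   3.4  12.3] 10.09 F [ 0.4 -1.2 -2. ] w 39.7 t 38.1 q [-0.7   0.63  0.84  2.14 -0.76  0.69 -0.74]
{'dx': -0.3, 'dy': -0.7, 'dz': 4.3, 'twist': np.float64(0.1)}
```

>>> {"api": "move_arm", "payload": {"increments": [{"claw": -1, "dx": -0.4, "dy": -0.5, "dz": 2, "twist": 0}, {"claw": -1, "dx": 0, "dy": 0, "dz": 1, "twist": 0}, {"claw": -1, "dx": 0, "dy": 0, "dz": 0.5, "twist": 0}, {"claw": -1, "dx": 0, "dy": 0, "dz": 0, "twist": 0}, {"claw": -1, "dx": 0, "dy": 0, "dz": 0, "twist": 0}]}}

```text
clock: 38.6
eef_pos: [0.4909, 0.0037, 0.0085]
ee_rot: [3.142, -0.0, 0.176]
force: [0.3, 0.2, -2.4]
width: 0.435
```

>>> {"api": "move_arm", "payload": {"increments": [{"claw": -1, "dx": 0, "dy": 0, "dz": 0.5, "twist": 0}, {"claw": -1, "dx": 0, "dy": 0, "dz": 0, "twist": 0}, {"claw": -1, "dx": 0, "dy": 0, "dz": 0, "twist": 0}]}}

```text
clock: 38.9
eef_pos: [0.4909, 0.0037, 0.0081]
ee_rot: [-3.142, -0.0, 0.176]
force: [-0.5, 0.2, -1.9]
width: 0.434
```

>>> {"api": "move_arm", "payload": {"increments": [{"claw": -1, "dx": 0, "dy": 0, "dz": 0.5, "twist": 0}, {"claw": -1, "dx": 0, "dy": 0, "dz": 0, "twist": 0}, {"claw": -1, "dx": 0, "dy": 0, "dz": 0.2, "twist": 0}, {"claw": -1, "dx": 0, "dy": 0, "dz": 0, "twist": 0}]}}

```text
clock: 39.3
eef_pos: [0.4909, 0.0037, 0.008]
ee_rot: [-3.141, -0.001, 0.176]
force: [-4.4, 1.6, 12.5]
width: 0.435
```

On the floor (12.5 N). I'll ease off slightly, release, lift, and swing away towards +y for the check.

>>> {"api": "move_arm", "payload": {"increments": [{"claw": -1, "dx": 0, "dy": 0, "dz": -0.4, "twist": 0}, {"claw": 0.25, "dx": 0, "dy": 0, "dz": 0, "twist": 0}, {"claw": 0.25, "dx": 0, "dy": 0, "dz": 0, "twist": 0}, {"claw": 0.25, "dx": 0, "dy": 0, "dz": 0, "twist": 0}, {"claw": 0.25, "dx": 0, "dy": 0, "dz": 0, "twist": 0}]}}

```text
clock: 39.8
eef_pos: [0.4908, 0.0037, 0.0077]
ee_rot: [3.142, 0.0, 0.176]
force: [-0.5, 0.6, 0.6]
width: 0.624
```

>>> {"api": "move_arm", "payload": {"increments": [{"claw": 0.25, "dx": 0, "dy": 0, "dz": -20, "twist": 0}, {"claw": 0.25, "dx": 0, "dy": 0, "dz": -40, "twist": 0}, {"claw": 0.25, "dx": 0, "dy": 0, "dz": -40, "twist": 0}, {"claw": 0.25, "dx": -10, "dy": -40, "dz": -10, "twist": 0}, {"claw": 0.25, "dx": -10, "dy": -45, "dz": 0, "twist": -4}]}}

```text
clock: 40.3
eef_pos: [0.4577, 0.0836, 0.1196]
ee_rot: [3.141, -0.004, 0.242]
force: [0.4, 1.5, -0.7]
width: 0.624
```

>>> {"api": "move_arm", "payload": {"increments": [{"claw": 0.25, "dx": 0, "dy": -45, "dz": 0, "twist": -4}, {"claw": 0.25, "dx": 0, "dy": -45, "dz": 0, "twist": -4}, {"claw": 0.25, "dx": 0, "dy": -45, "dz": 0, "twist": -4}, {"claw": 0.25, "dx": 0, "dy": -45, "dz": 0, "twist": -4}, {"claw": 0.25, "dx": 0, "dy": 0, "dz": 0, "twist": 0}]}}

```text
clock: 40.8
eef_pos: [0.3915, 0.2582, 0.1171]
ee_rot: [-3.14, 0.001, 0.537]
force: [-0.3, -0.0, -0.3]
width: 0.626
```

```bash
python3 - <<'E'
from h import *
o=env.observe(); print(o["eef_pos"],o["clock"])
im,K,T=grab("top"); np.savez("top4.npz",im=im,K=K,T=T)
save(im,"pics/f.png",(160,150,400,300),3.3)
g=cv2.cvtColor(im,cv2.COLOR_RGB2GRAY)
for n,P in dict(pipe=[.6023,-.0749,.057],hex=[.5077,-.0915,.057],sq=[.5855,.0198,.057]).items():
    p=proj(P,K,T)[0]; c=np.round(p).astype(int)
    G=cv2.resize(g[c[1]-8:c[1]+9,c[0]-8:c[0]+9],None,fx=8,fy=8,interpolation=cv2.INTER_CUBIC)
    k,l,st,ce=cv2.connectedComponentsWithStats((G<185).astype(np.uint8))
    for i in range(1,k):
        if st[i,4]>1500: print(n,P,st[i],ray((ce[i]+.5)/8-.5+c-8,K,T,.057)[0].round(4))
print("ch",proj([.4911,.0032,.057],K,T))
E
```

```text
[0.39145514 0.25822319 0.11714536] 40.8
pipe [0.6023, -0.0749, 0.057] [   11    17   118   111 10112] [ 0.6017 -0.0747  0.057 ]
hex [0.5077, -0.0915, 0.057] [  15   11  108  111 8808] [ 0.5078 -0.0917  0.057 ]
sq [0.5855, 0.0198, 0.057] [    0     3   130   126 12944] [0.5856 0.0202 0.057 ]
ch [[310.74788876 250.6481092 ]]
```

View pics/f.png

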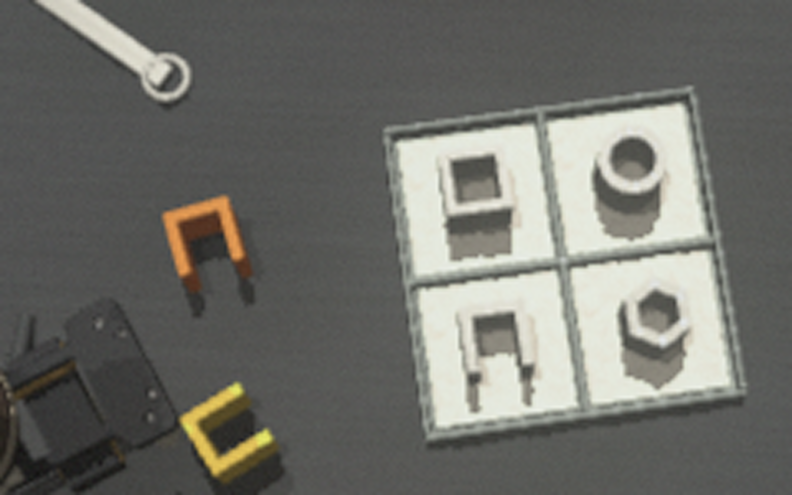

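All four pieces stand upright on their outlines: square at crop (477,185), round (630,165), hex (657,315), and the channel (498,335) opening the right way. A last check on the slugs, then I'll hand in.

```bash
python3 - <<'E'
from meas import *
im,K,T=grab("top")
for n,c in dict(rslug=(504,256),sslug=(104,235)).items(): print(n,np.round(blob(im,K,T,c,.05),1))
o=env.observe(); print(o["clock"],np.round(o["force"],1)); print(env.close_job())
E
```

```text
rslug [ 495.3 -381.7   40.9   41.2   14.6]Traceback (most recent call last):
  File "<stdin>", line 3, in <module>
  File "meas.py", line 7, in blob
    cn=max(cs,key=cv2.contourArea)[:,0].astype(float)
       ~~~^^^^^^^^^^^^^^^^^^^^^^^^
ValueError: max() iterable argument is empty
```

```bash
python3 - <<'E'
from h import *
im,K,T=grab("side"); a=np.load("side0.npz")["im"]
print("side diff at square slug",cv2.absdiff(im,a)[170:200,196:226].mean(), "round slug",cv2.absdiff(im,a)[312:350,450:482].mean())
save(np.hstack([a[150:250,180:310],im[150:250,180:310]]),"pics/g.png",None,3)
E
```

```text
side diff at square slug 18.137777777777778 round slug 5.155427631578948
```

View pics/g.png

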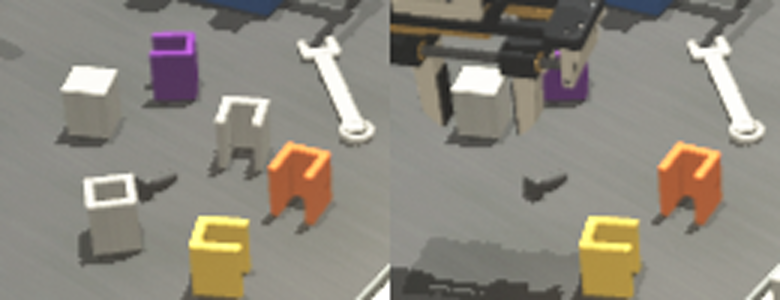

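The square slug stands where it was. The raised gripper only overlaps it in the picture, about 13 cm above the table and 20 cm away. Handing in.

```bash
python3 -c "
from plant import env
o=env.observe(); print(o['clock'],o['force'],o['eef_pos']); print(env.close_job())"
```

```text
40.95 [ 0.01400345 -0.43569856 -0.41617943] [0.39466679 0.25209225 0.11775464]
the job is handed in; nothing more can be done
None
```

I set the round tube, hex tube, square tube and U-channel down upright on their own outlines, in that order. The job was handed in at 41 s with the gripper raised and touching nothing.

**Final checks:**
- **Round, hex and square:** their bores measured within 1 mm of the outline centres in the top camera.
- **Channel:** I only judged this one by eye. It looked centred and opens the right way.
- **Slugs:** the round slug measured unmoved. The gripper hid the square slug from the top camera, so that check failed, but the side camera shows it standing where it was.
- **Coloured look-alikes:** the orange, yellow and purple channels were left alone; I didn't measure them.

**What disagreed:**
- **Tool height:** the stated height was wrong. The fingertips sat about 33 mm higher than the reported pose and `env.tip_reach` imply. My first grasp on the round tube therefore only caught its rim and shifted it about 6 mm, still upright. I found the true height by touching the table, measured the tube again and corrected every grasp after that.
- **Contact forces:** the table touch peaked at 39 N on the fingertips, close to the 40 N body limit. Setting the channel down read 12.5 N, against about 2 to 5 N for the other three pieces.

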